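# Tip the discharge chute and lock it with its quarter-turn fastener

## Task

Push the front edge of the chute down until it stands fully tipped, so that the road stud slides to its front wall. Then lock the chute with the orange wing fastener: turn it clockwise, pressing lightly (30 N at most), until you feel it drop into its slot, push it fully home, turn it on clockwise about a quarter turn to its stop and let it spring back into its notch, so that it stays in by itself. Leave the bottle, the small tray and the caliper beside the chute where they are.

Things in the scene. Friction and masses are not known exactly. Their poses are not given: they have to be found in the camera images.
- chute (a joint): Tip angle of the chute, rad: 0 level (start), 0.46 fully tipped with its front (the robot's side) down at the stop. An aluminium tray 330 x 150 mm with blue walls on a grey stand, pivoting on a cross axle 135 mm above the table. A stiff hinge keeps it where it is left; 3 to 6 N down on its front pads tips it.
- chute_mid (a point): Point on the chute floor's surface, 10 mm above the axle. Axes turn with the chute: x from front to rear, y left (along the axle), z out of the floor. Floor from x=-200 mm (front edge) to +130 mm. Walls 24 mm high: sides y=+-72 mm, rear x=+127 mm, front x=-100 mm; before the front wall lies a flat open apron, 100 mm long, with the fastener.
- chute_pad_left (a point): Centre of the black rubber pad (26 x 34 mm) at the left front corner of the apron, on its surface; place to push. 182 mm in front of the axle, 48 mm left of the middle. Turns with the chute.
- chute_pad_right (a point): The same at the right front corner.
- chute_hole (a point): Where the fastener's axis passes through the apron's top surface, 155 mm in front of the axle; axes as the chute. Its z axis is the fastener's axis, pointing out; with the chute tipped it leans 0.46 rad from vertical toward the front.
- lock_wing (a point): Centre of the fastener's orange wing, a bar 42 mm long (its x axis), 10 mm thick (its y axis), 29 mm high (its z axis, out of the apron). Below the wing is a black round flange, 34 mm across and 5 mm thick. With the fastener out the wing's foot stands 22 mm, its middle 36 mm and its top 50 mm above the apron; 16 mm less when pushed right in.
- lock_push (a joint): How far the fastener is pushed in, m, 0 to 0.0155, against a spring (4 N at 0, 10 N at full depth). Chute tipped, its cross pin lands on a hidden keeper plate at 0.002 unless over the slot; beyond 0.013 it is below the plate and turns clockwise only. At the notch it springs back to 0.010 and stays: locked. Under the plate, not at the notch, it stays at 0.013.
- lock_turn (a joint): Turn of the fastener, rad, growing clockwise seen from above; 0 with the wing along the chute, travel -0.4 to 3.6, starts 0 to 0.15. Its pin sits at an unknown angle to the wing and meets the slot at a turn between 0.35 and 1.65 (enters within 0.11; above the plate it turns freely). The notch is 1.57 further on, an end stop 0.15 beyond. Light friction keeps its angle when let go.
- keeper: The keeper: a fixed 38 mm square steel plate, 6 mm thick, in a grey box of the stand under the apron, slotted for the fastener's cross pin; never touched by hand. Origin on the fastener's axis at the apron's surface with the chute tipped; z out along that axis. The pin must not be forced on it.
- road_stud_center (a point): Centre of the finished road stud lying in the chute: grey fluted round housing with clear lens, 128 mm across, 47 mm high, 0.3 to 0.5 kg. At the start it lies near the rear wall; against the front wall its centre is 34 mm in front of the axle.
- oil_bottle_center (a point): White dosing bottle with red cap, 38 mm across, 105 mm high, standing left of the chute; bystander. Point half-way up.
- brass_tray_center (a point): Small black tray of brass inserts, 62 x 90 x 22 mm, lying left of the chute's front; bystander.
- slide_caliper_center (a point): Digital caliper, 225 x 58 x 13 mm, lying right of the chute; bystander.
Things that resemble listed ones, but are neither listed nor needed, are in the scene too. What is shaped like the part that bears road_stud_center but blue or red is not meant.

How it is judged:
On the way, in this order (a step that is already met when the one before it is completed fails the run):
1. the chute is fully tipped (value of joint chute above 0.43 rad), for 0.2 s.
2. the fastener is pushed through the keeper's slot (value of joint lock_push above 0.0118 m), for 0.1 s.
At the end, for the whole second after the job is handed in: The chute is tipped to more than 0.43 rad, the fastener stays by itself in its notch (pushed in by 8 to 11.5 mm), and the road stud lies flat in the chute against its front wall (centre 22 to 50 mm in front of the axle, less than 40 mm above the floor) (value of joint chute above 0.43 rad and value of joint lock_push between 0.008 and 0.0115 m and x of road_stud_center in the frame of chute_mid between -0.05 and -0.022 m and z of road_stud_center in the frame of chute_mid below 0.04 m); the robot touches nothing.
It fails at once if the fastener's pin is forced on the keeper plate with over 70 N (contact force between lock_turn and keeper above 70 N).
It fails at once if the bottle is moved by more than 30 mm (distance of oil_bottle_center from where it was at the start of the episode above 0.03 m).
It fails at once if the small tray is moved by more than 30 mm (distance of brass_tray_center from where it was at the start of the episode above 0.03 m).
It fails at once if the caliper is moved by more than 30 mm (distance of slide_caliper_center from where it was at the start of the episode above 0.03 m).
It also fails if it takes over 72 s, if anything falls off the work surface, if the arm or the gripper's body presses on something with over 40 N, if the wrist force passes 120 N, or if a joint passes its speed limit or range.

## Robot

A 6-joint arm with a two-finger parallel gripper is mounted at the origin on a cart in front of the work surface, level with it; the furniture and walls round the work are solid. World frame = base frame: x ahead of the robot, y to its left, z up, the work surface at z = 0. Lengths are in m, angles in rad, forces in N, time in s.
With the tool pointing down it reaches from about 0.35 to 0.85 m from the base axis. Payload 8.1 kg.
Tool frame: the origin (TCP) lies midway between the tips of the shut fingers; the grasp point (between the pads) lies robot.grasp_offset behind it (robot.grasp_offset is the distance from the TCP to the grasp point, in m); z points along the fingers, y is the direction in which the jaws open and shut (so a half turn about z gives the same grasp; the last joint's range is limited). The gripper opens to 93 mm and grips with 3 to 60 N. Pads are 15 mm wide; open, the fingers measure 128 mm over their backs; the gripper's body (75 mm by 188 mm) begins 65 mm behind the grasp point.
Start: joints at [-1.338, 0.13, 1.488, -0, 1.523, -0.085], TCP at [0.188, -0.57, 0.179] pointing down, gripper open.
Joint ranges: [-2.96, 2.96], [-0.89, 2.26], [0.02, 2.5], [-1.34, 4.48], [0, 2.73], [-2.66, 2.66]. Speed limits (rad/s): [2.39, 2.39, 2.79, 3.14, 3.14, 3.14].

## Interface

Orientations are given as a rotation vector (axis times angle).
In Python, from plant import robot gives the robot as it stands.
- The arm moves only by the shell command python3 -m handwheel 'ROWS' [OPENING] [FORCE]. ROWS is text: rows parted by semicolons, each of 6 numbers parted by spaces: the shift along the world's x, y, z each as a share of 0.3 m, from -1 to 1, then the turn, a rotation vector about the world's x, y, z each as a share of 45 degrees, from -1 to 1. A call has 1 to 5 rows; each row is the pose to reach, as a shift and turn from the pose commanded when the call began; what a row does not reach only later rows make up. A row lasts 1/10 s, in which the tool goes at most 50 mm and 8.59 degrees, less where a joint would pass 70% of its speed; a pose out of reach is approached as far as the arm can. A call with a number of a shift or a turn outside -1 to 1 is refused whole. A call with a gripper value outside its range is refused whole. OPENING is the closure, from -1 (fully open) to 1 (shut), set as the call begins (- or left out, the last holds). The fingers move at their own pace and stop on an object; FORCE is the grip in N (left out, the last holds). Time passes only in rows, so rows that repeat a pose let the fingers close. It gives the time, the measured TCP pose, the force and the opening at its end, in the units of the state.
- robot.read_state(): the state, without advancing time (a new reading comes with each control period).
- robot.read_camera(name): name is "side" or "top"; returns (picture, depth): 384x512x3 uint8, red, green, blue; 384x512 float32, m along the optical axis (not along the pixel's ray), 0 where there is no reading.
- robot.camera_model(name): a dict with "camera_matrix" (3x3 intrinsics, pixels), "pose" (4x4, takes a point from camera to world coordinates). Camera axes: x right, y down, z forward; pixel columns grow to the right and rows downward; lengths in m; the calibration is good to about 2 mm. A picture is of the moment at which its call begins. camera_model takes no time and is no camera call.
- robot.close_job(): hands the job in, once; it reports no verdict.
Trained networks look in the newest picture that a camera, given by its name, has taken for a name from the list of things; names that differ only in an ending like _2 or _b are one class to them, and where a whole thing is asked for, a point or a joint stands for the part that bears it (a point fixed in the world has none). Each returns a list of dicts, best first, with "conf" (0 to 1); they miss things now and then, are a little off and sometimes report something else, mostly with a low value. They report only what shows in the picture. A call takes as long as a camera call. They do not tell look-alikes from the thing itself.
- robot.look_for(camera, query): "rect" ([centre column, centre row, width, height] in pixels, round what is visible of it).
- robot.silhouettes(camera, query): "pixels" (384x512 bool, what is visible of it) and "rect" ([centre column, centre row, width, height] in pixels, round what is visible of it).
- robot.tip_of(camera, query): "at" ([row, column] in pixels: a listed point, or the origin of a listed thing).
The state is a dict: "t": time; "q": joint angles; "dq": joint speeds; "joint_torque": joint torques, N m; "tool_pos": TCP position; "orientation": TCP orientation; "force": force on the tool from outside, world axes, zero at the start; "wrist_torque": the same for the moment, N m; "opening": finger opening in m.
Only numpy, scipy, OpenCV 4.12 (cv2) and the standard library are available. Lean on these libraries where they do the work, as an engineer would, in place of code of your own. Each camera call takes 0.05 s, during which the arm holds its last target.

## Working session

There is one attempt and no reset: what is moved stays moved. The work goes in short steps, Python scripts to look and compute and a shell command to move; the robot and the scene stay as the last step left them, time stands still between calls to the robot, and variables do not carry over. Pictures are saved under pics/ and viewed, and the job is handed in when it is done.

```bash
ls; mkdir -p pics
python3 - <<'E'
from plant import robot
import cv2
s=robot.read_state(); print(s); print(robot.grasp_offset)
for c in("side","top"):
    p,d=robot.read_camera(c); cv2.imwrite(f"pics/{c}0.png",p[:,:,::-1]); m=robot.camera_model(c); print(m)
    for q in ("lock_wing","chute_pad_left","chute_pad_right","chute_hole","chute_mid","road_stud_center"):
        print(c,q,[(r["at"],round(r["conf"],2)) for r in robot.tip_of(c,q)][:3])
E
```

```text
pics
{'t': 0.0, 'q': array([-1.33842562e+00,  1.31148390e-01,  1.48927804e+00, -1.51974784e-05,
        1.52297809e+00, -8.54162872e-02]), 'dq': array([-1.56643763e-04,  1.49915664e-04,  1.06162291e-03,  3.61325319e-05,
       -1.31966423e-03, -7.08100056e-04]), 'joint_torque': array([-2.31836413e-03, -5.59851766e+01, -4.91755664e+01,  7.66095263e-02,
        3.57118074e-02, -1.51521290e-04]), 'tool_pos': array([ 0.18733833, -0.5693359 ,  0.17799582]), 'orientation': array([-3.10023460e+00, -4.96796226e-01,  2.32578544e-04]), 'force': array([ 0.18574366, -0.60251283, -0.03343143]), 'wrist_torque': array([ 0.03398376, -0.05528811, -0.04062758]), 'opening': 0.09287699598883989}
0.0188
{'camera_matrix': array([[410.79491271,   0.        , 254.69578074],
       [  0.        , 410.79491271, 191.88584342],
       [  0.        ,   0.        ,   1.        ]]), 'pose': array([[-0.86581941, -0.23068792,  0.44400432,  0.0395521 ],
       [-0.49973508,  0.35447117, -0.7903259 ,  0.93988543],
       [ 0.02493191, -0.90616404, -0.42219087,  0.65226405],
       [ 0.        ,  0.        ,  0.       
[... 401 characters left out ...]
 , 252.41328891],
       [  0.        , 430.16938727, 191.07259947],
       [  0.        ,   0.        ,   1.        ]]), 'pose': array([[-0.02594962, -0.99573332,  0.08855381,  0.48213134],
       [-0.99948169,  0.02753116,  0.01668503, -0.03218822],
       [-0.01905183, -0.08807494, -0.99593164,  1.17649273],
       [ 0.        ,  0.        ,  0.        ,  1.        ]])}
top lock_wing [([174.5, 314.9], 0.73), ([212.0, 240.0], 0.46)]
top chute_pad_left [([214.9, 222.7], 0.88)]
top chute_pad_right [([226.6, 259.0], 0.62)]
top chute_hole [([212.2, 247.1], 0.63)]
top chute_mid [([148.6, 254.4], 0.71)]
top road_stud_center [([271.4, 253.9], 0.91), ([201.0, 376.7], 0.78), ([130.7, 256.5], 0.72)]
```

View pics/top0.png

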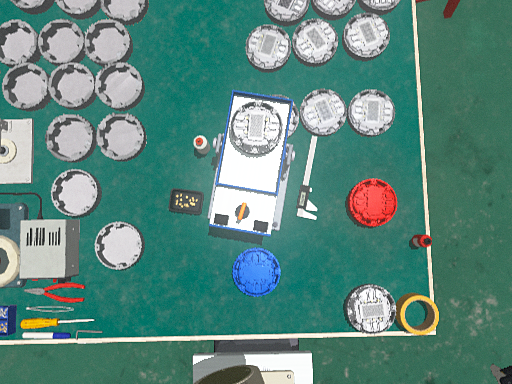

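View pics/side0.png

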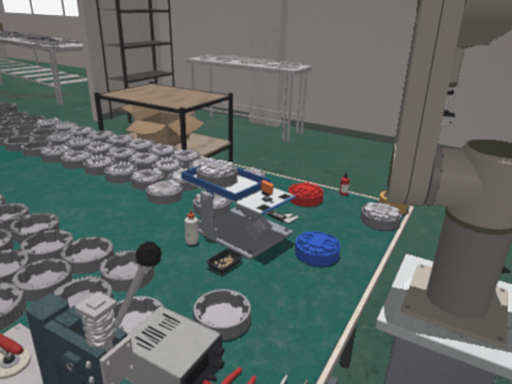

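The top view shows the chute at about (250,165). Its apron faces the robot with the pads at (222,219) and (260,226), and the orange wing is at (242,212). The stud in the tray is at (257,127). The blue (256,272) and red (373,203) rounds and the loose grey ones are look-alikes. The network's first lock_wing hit in top, (174,315), is the caliper. I'll crop and measure next.

```bash
cat > h.py <<'E'
from plant import robot
import numpy as np, cv2
def bp(c,row,col,d=None,z=None,depth=None):
    m=robot.camera_model(c);K=m["camera_matrix"];P=m["pose"]
    r=np.array([(col-K[0,2])/K[0,0],(row-K[1,2])/K[1,1],1.])
    if z is not None:
        w=P[:3,:3]@r; t=(z-P[2,3])/w[2]; return P[:3,3]+t*w
    if d is None:
        rr,cc=int(round(row)),int(round(col)); a=depth[rr-1:rr+2,cc-1:cc+2]; d=np.median(a[a>0])
    return P[:3,3]+P[:3,:3]@(r*d)
def pj(c,X):
    m=robot.camera_model(c);K=m["camera_matrix"];P=m["pose"]
    q=P[:3,:3].T@(np.asarray(X)-P[:3,3]); q=K@q; return q[:2]/q[2]
def crop(p,r0,r1,c0,c1,f,name):
    cv2.imwrite("pics/"+name,cv2.resize(p[r0:r1,c0:c1,::-1],None,fx=f,fy=f,interpolation=cv2.INTER_CUBIC))
E
python3 - <<'E'
from h import *
p,d=robot.read_camera("top"); np.save("topd.npy",d)
crop(p,85,245,190,310,5 if 0 else 3.7,"topc0.png")
for n,r,c in [("padL",219,222),("padR",226,260),("wing",212,242),("apron",205,225),("apron",215,270),("floor",165,250),("floor",180,235),("floor",180,270),("stud",127,257)]:
    print(n,bp("top",r,c,depth=d).round(3))
# fit plane of apron/floor: take white pixels
hsv=cv2.cvtColor(p,cv2.COLOR_RGB2HSV)
m=(hsv[:,:,1]<40)&(hsv[:,:,2]>200); m[:160]=0;m[240:]=0;m[:,:205]=0;m[:,290:]=0
ys,xs=np.nonzero(m); X=np.array([bp("top",a,b,d=d[a,b]) for a,b in zip(ys,xs) if d[a,b]>0])
X=X[(X[:,2]>.1)&(X[:,2]<.18)]
A=np.c_[X[:,:2],np.ones(len(X))]; k=np.linalg.lstsq(A,X[:,2],rcond=None)[0];print(len(X),k,np.std(A@k-X[:,2]))
p2,d2=robot.read_camera("side"); crop(p2,150,260,170,310,5,"sidec0.png")
for c,q in (("top","lock_wing"),("side","lock_wing")):
  for r in robot.silhouettes(c,q): print(c,r["conf"],r["rect"],r["pixels"].sum())
E
```

```text
padL [0.509 0.06  0.145]
padR [ 0.49  -0.031  0.145]
wing [0.522 0.009 0.195]
apron [0.542 0.052 0.144]
apron [ 0.515 -0.056  0.144]
floor [ 0.638 -0.011  0.144]
floor [0.602 0.026 0.144]
floor [ 0.6   -0.058  0.143]
stud [ 0.719 -0.03   0.193]Traceback (most recent call last):
  File "<stdin>", line 9, in <module>
  File "h.py", line 4, in bp
    m=robot.camera_model(c);K=m["camera_matrix"];P=m["pose"]
ValueError: time passes only in moves, steps and waits
```

View pics/topc0.png

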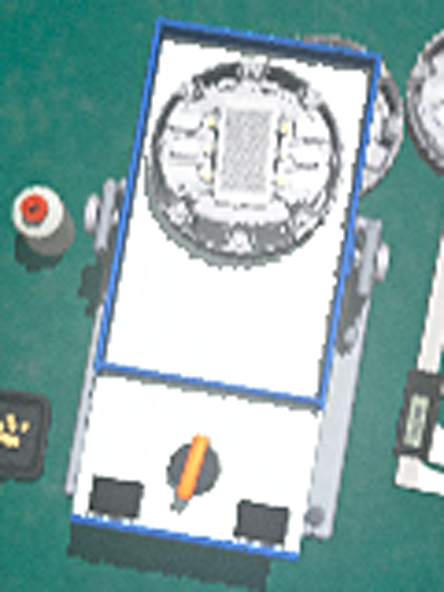

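```bash
sed -i 's/^def bp/CM={c:robot.camera_model(c) for c in ("top","side")}\ndef bp/; s/m=robot.camera_model(c);/m=CM[c];/' h.py
python3 - <<'E'
from h import *
p,d=robot.read_camera("top"); np.save("topd.npy",d); cv2.imwrite("pics/t1.png",p[:,:,::-1])
for n,c,r,z in [("FL",209.5,225.5,.145),("FR",271,235.5,.145),("RL",234,91,.169),("RR",292.2,100.4,.169)]: print(n,bp("top",r,c,z=z).round(4))
hsv=cv2.cvtColor(p,cv2.COLOR_RGB2HSV)
def msk(m,r0,r1,c0,c1):
    o=np.zeros(m.shape,bool);o[r0:r1,c0:c1]=m[r0:r1,c0:c1];return o
pads=msk(hsv[:,:,2]<70,210,235,212,270)
n,l,st,ce=cv2.connectedComponentsWithStats(pads.astype(np.uint8))
for i in range(1,n):
    if st[i,4]>30: print("pad",st[i],bp("top",ce[i][1],ce[i][0],z=.145).round(4))
og=msk((hsv[:,:,0]<20)&(hsv[:,:,1]>120)&(hsv[:,:,2]>90),195,230,225,260)
ys,xs=np.nonzero(og); W=np.array([bp("top",a,b,z=.195)[:2] for a,b in zip(ys,xs)])
c,(w,h),a=cv2.minAreaRect(W.astype(np.float32)); print("wing",len(W),c,w,h,a, W.mean(0))
u,s,v=np.linalg.svd(W-W.mean(0)); print(v[0], np.arctan2(v[0][1],v[0][0]))
# plane heights
for (r,c) in ((205,225),(215,272),(165,250),(180,235),(224,245)): print(bp("top",r,c,depth=d).round(4))
p2,d2=robot.read_camera("side"); crop(p2,150,260,170,310,5,"sidec0.png"); cv2.imwrite("pics/s1.png",p2[:,:,::-1])
E
```

```text
FL [0.4939 0.09   0.145 ]
FR [ 0.4663 -0.0564  0.145 ]
RL [0.8143 0.0227 0.169 ]
RR [ 0.7867 -0.1161  0.169 ]
wing 54 (0.5247427821159363, 0.010135209187865257) 0.00897469837218523 0.0388755165040493 71.93405151367188 [0.52319516 0.01083933]
[-0.95602658  0.29328005] 2.8439366984601335
[0.5421 0.0519 0.1444]
[ 0.5151 -0.0603  0.1455]
[ 0.6373 -0.0107  0.1457]
[0.6018 0.0264 0.145 ]
[0.4953 0.0049 0.1447]
```

```bash
ls pics
```

```text
s1.png
side0.png
sidec0.png
t1.png
top0.png
topc0.png
```

View pics/sidec0.png

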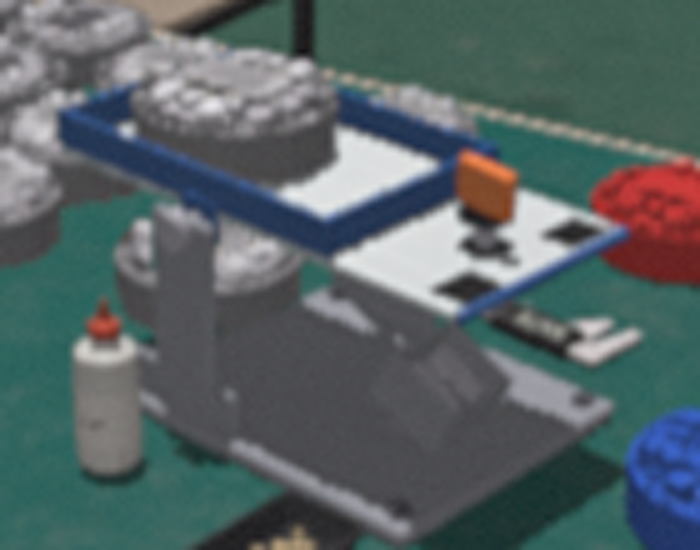

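The side crop shows the wing edge-on on its stem at (486,185) in the crop, the pads on the level apron and the keeper box below it. The measurements agree: apron z is 0.145, the width is 0.149 and the yaw about -0.198. The wing is at (0.524,0.010) and turned about 0.10 rad.

Next I'll work out the target pose, with the tool aligned to the tipped fastener axis, and use the same pose for pushing.

```bash
cat >> h.py <<'E'
from scipy.spatial.transform import Rotation as Ro
yaw=-.198; ax=np.array([.6745,-.022,.135]); 
def frame(a):
    ex=np.array([np.cos(yaw),np.sin(yaw),0]); y=np.array([-np.sin(yaw),np.cos(yaw),0]); ez=np.array([0,0,1.])
    return np.c_[np.cos(a)*ex+np.sin(a)*ez, y, -np.sin(a)*ex+np.cos(a)*ez]
def loc(a,p): return ax+frame(a)@(np.array(p)+[0,0,.010])
def toolR(a,th):
    F=frame(a); y=np.cos(th)*F[:,1]+np.sin(th)*F[:,0]; z=-F[:,2]; return np.c_[np.cross(y,z),y,z]
def rows(pos,R,n):
    s=robot.read_state(); R0=Ro.from_rotvec(s["orientation"]); v=(Ro.from_matrix(R)*R0.inv()).as_rotvec()/np.deg2rad(45)
    sh=(np.array(pos)-s["tool_pos"])/.3
    print("total shares",sh.round(3),v.round(3),"per call 1/%d"%n,(sh/n).round(3),(v/n).round(3),"deg",np.linalg.norm(v)*45)
E
python3 - <<'E'
from h import *
for a in (0,.46):
    print(a,"padR",loc(a,[-.182,-.048,0]).round(4),"hole",loc(a,[-.155,0,0]).round(4),"wing",loc(a,[-.155,0,.036]).round(4))
print(frame(.46).round(3))
rows([.485,-.036,.21],toolR(.46,.10),4)
E
```

```text
0 padR [ 0.4866 -0.0333  0.145 ] hole [0.5225 0.0085 0.145 ] wing [0.5225 0.0085 0.181 ]
0.46 padR [ 0.5008 -0.0361  0.0632] hole [0.534  0.0062 0.0751] wing [0.5183 0.0093 0.1074]
[[ 0.879  0.197 -0.435]
 [-0.176  0.98   0.087]
 [ 0.444  0.     0.896]]
total shares [0.992 1.78  0.103] [-0.768 -0.085  3.144] per call 1/4 [0.248 0.445 0.026] [-0.192 -0.021  0.786] deg 145.67410353263318
```

```bash
python3 -m handwheel '0.06 0.1 0.08 -0.04 0 0.16; 0.12 0.2 0.16 -0.08 -0.01 0.32; 0.18 0.3 0.24 -0.12 -0.01 0.48; 0.24 0.4 0.3 -0.16 -0.02 0.64; 0.3 0.5 0.3 -0.19 -0.02 0.79' 1 20; python3 -c "
from h import *
rows([.485,-.036,.24],toolR(.46,.10),3); print(robot.read_state()['q'])"
```

```text
t: 1.35
tool_pos: [0.2788, -0.4201, 0.2729]
orientation: [2.66, 1.359, -0.012]
force: [0.9, 0.4, 0.5]
opening: 0.0574
total shares [ 0.687  1.28  -0.11 ] [-0.572 -0.058  2.347] per call 1/3 [ 0.229  0.427 -0.037] [-0.191 -0.019  0.782] deg 108.73497046937517
[-1.07753792 -0.32738804  1.75610708 -0.01095311  1.55851002 -0.45178503]
```

```bash
python3 -m handwheel '0.05 0.08 0 -0.04 0 0.16; 0.1 0.17 0 -0.08 -0.01 0.31; 0.15 0.26 0 -0.12 -0.01 0.47; 0.2 0.34 0 -0.16 -0.02 0.62; 0.23 0.43 0 -0.19 -0.02 0.78'; python3 -m handwheel '0.05 0.08 0 -0.04 0 0.16; 0.1 0.17 0 -0.08 -0.01 0.31; 0.15 0.26 0 -0.12 -0.01 0.47; 0.2 0.34 0 -0.16 -0.02 0.62; 0.23 0.43 0 -0.19 -0.02 0.78'; python3 -c "
from h import *
rows([.485,-.036,.21],toolR(.46,.10),1); print(robot.read_state()['q'])"
```

```text
t: 1.85
tool_pos: [0.3472, -0.2898, 0.2692]
orientation: [2.028, 2.016, -0.022]
force: [1.3, -0.2, 0.0]
opening: 0.0175
t: 2.35
tool_pos: [0.4161, -0.1607, 0.2692]
orientation: [1.254, 2.45, -0.03]
force: [-0.1, 0.7, 0.6]
opening: 0.0001
total shares [ 0.23   0.416 -0.197] [-0.189 -0.024  0.789] per call 1/1 [ 0.23   0.416 -0.197] [-0.189 -0.024  0.789] deg 36.509258071330116
[-0.45835004 -0.80021573  2.11634298 -0.02712945  1.43689842 -1.08480755]
```

```bash
python3 -m handwheel '0.05 0.08 0 -0.04 0 0.16; 0.1 0.17 0 -0.08 -0.01 0.31; 0.15 0.26 -0.05 -0.12 -0.01 0.47; 0.2 0.34 -0.12 -0.16 -0.02 0.62; 0.23 0.42 -0.18 -0.19 -0.02 0.79';  python3 -c "
from h import *
rows([.485,-.036,.18],toolR(.46,.10),1); print(robot.read_state()['q'])"
```

```text
t: 2.85
tool_pos: [0.4849, -0.0343, 0.2143]
orientation: [0.396, 2.656, -0.033]
force: [0.4, -0.5, -0.3]
opening: 0.0004
total shares [ 0.    -0.006 -0.114] [ 0.002 -0.004 -0.002] per call 1/1 [ 0.    -0.006 -0.114] [ 0.002 -0.004 -0.002] deg 0.23113440592300052
[-0.16075343 -0.76856843  2.21934685 -0.01899499  1.23409144 -1.43346945]
```

```bash
python3 -m handwheel '0 -0.02 -0.05 0 0 0; 0 -0.02 -0.1 0 0 0; 0 -0.02 -0.15 0 0 0; 0 -0.02 -0.2 0 0 0; 0 -0.02 -0.22 0 0 0';  python3 -c "
from h import *
s=robot.read_state(); print(s['q'],s['force'])"; python3 -m handwheel '0.01 0 -0.03 0 0 0; 0.02 0 -0.06 0 0 0; 0.03 0 -0.09 0 0 0; 0.035 -0.005 -0.12 0 0 0; 0.04 -0.005 -0.14 0 0 0';  python3 -c "
from h import *
s=robot.read_state(); print(s['q'],s['force'])"
```

```text
t: 3.35
tool_pos: [0.4836, -0.0424, 0.1468]
orientation: [0.407, 2.657, -0.034]
force: [0.2, 0.3, 0.5]
opening: 0.0002
[-0.18483459 -0.75405946  2.33197963 -0.01077617  1.10979051 -1.44904636] [0.21686201 0.31231567 0.51657846]
t: 3.85
tool_pos: [0.4965, -0.0435, 0.1061]
orientation: [0.404, 2.656, -0.034]
force: [-0.9, -0.1, 2.4]
opening: 0.0005
[-0.18150929 -0.67101717  2.36022157 -0.01246687  0.99702763 -1.44587229] [-0.88884203 -0.13289722  2.3723203 ]
```

```bash
python3 -m handwheel '0.005 0 -0.025 0 0 0; 0.007 0 -0.05 0 0 0; 0.01 0 -0.075 0 0 0; 0.012 0 -0.1 0 0 0; 0.015 0 -0.12 0 0 0';  python3 -m handwheel '0 0 -0.006 0 0 0; 0 0 -0.012 0 0 0; 0 0 -0.018 0 0 0; 0 0 -0.024 0 0 0; 0 0 -0.024 0 0 0'; python3 -c "
from h import *
s=robot.read_state(); print(s['q'],s['force'])
p,d=robot.read_camera('top'); crop(p,85,245,190,310,3.7,'topc1.png')
p,d=robot.read_camera('side'); crop(p,150,260,170,310,5,'sidec1.png')"
```

```text
t: 4.35
tool_pos: [0.501, -0.0434, 0.0704]
orientation: [0.404, 2.655, -0.034]
force: [-1.3, -0.1, 1.7]
opening: 0.0002
t: 4.85
tool_pos: [0.501, -0.0435, 0.0638]
orientation: [0.404, 2.655, -0.034]
force: [0.6, -0.8, 0.8]
opening: 0.0006
[-0.17889348 -0.59939979  2.39738723 -0.01488519  0.88753016 -1.44065117] [ 0.63369419 -0.80490118  0.77229187]
```

View pics/sidec1.png

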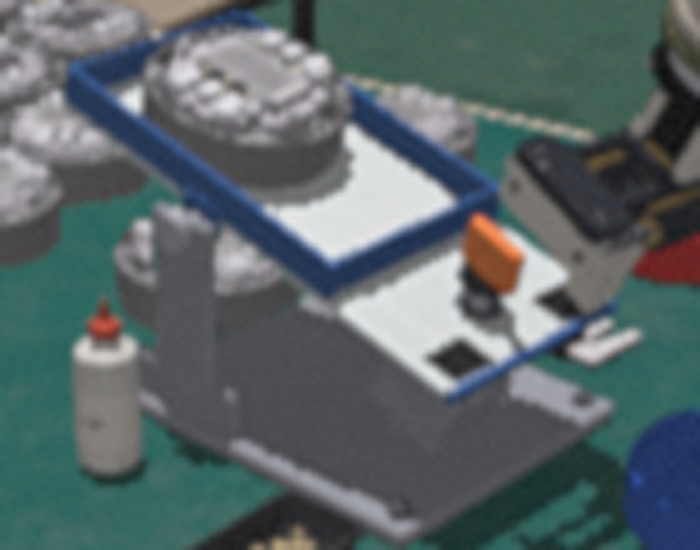

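View pics/topc1.png

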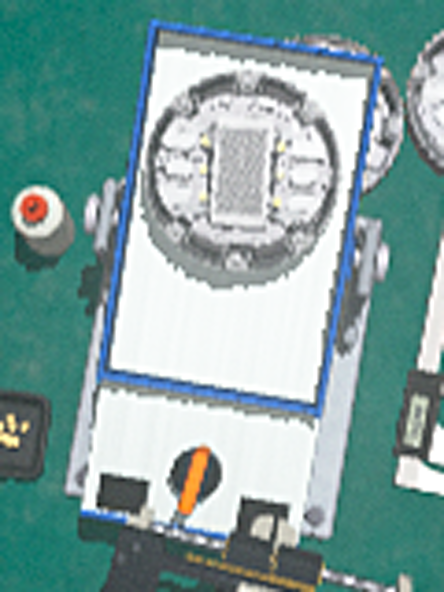

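The chute is mostly tipped and the stud has begun to slide. The finger is on the right pad, at (265,520) in the crop, but the force is too low for the stop, so I'll push further.

```bash
for i in 1 2 3; do :; done; python3 -m handwheel '0 0 -0.005 0 0 0; 0 0 -0.01 0 0 0; 0 0 -0.015 0 0 0; 0 0 -0.02 0 0 0; 0 0 -0.02 0 0 0'; python3 -c "
from h import *
s=robot.read_state(); print(s['q'],s['force'])
p,d=robot.read_camera('side'); crop(p,150,260,170,310,5,'sidec2.png');p,d=robot.read_camera('top'); crop(p,85,245,190,310,3.7,'topc2.png')
print(robot.read_state()['force'])
for a in ((120,240),(180,235),(182,265),(205,222)): print(bp('top',*a,depth=d).round(4))
"
```

```text
t: 5.45
tool_pos: [0.5008, -0.0434, 0.0575]
orientation: [0.404, 2.656, -0.034]
force: [1.0, -1.1, -0.4]
opening: 0.0004
[-0.17882544 -0.58978711  2.403449   -0.01513417  0.87245311 -1.4403713 ] [ 0.95158323 -1.11375171 -0.38406118]
[ 0.62615955 -0.49805442 -0.45161525]
[0.7329 0.0083 0.2074]
[0.6046 0.0278 0.1214]
[ 0.5974 -0.0461  0.1227]
[0.5447 0.0628 0.1033]
```

View pics/topc2.png

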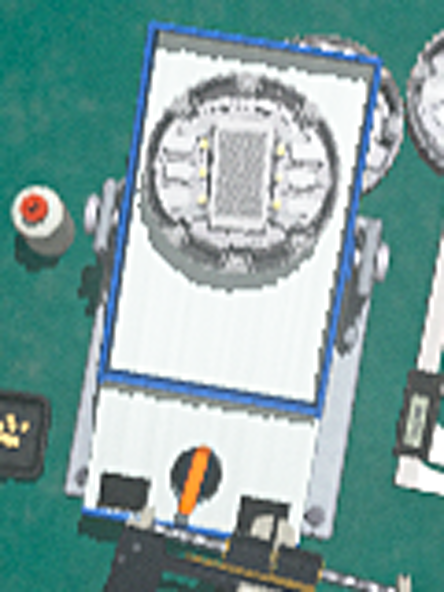

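View pics/sidec2.png

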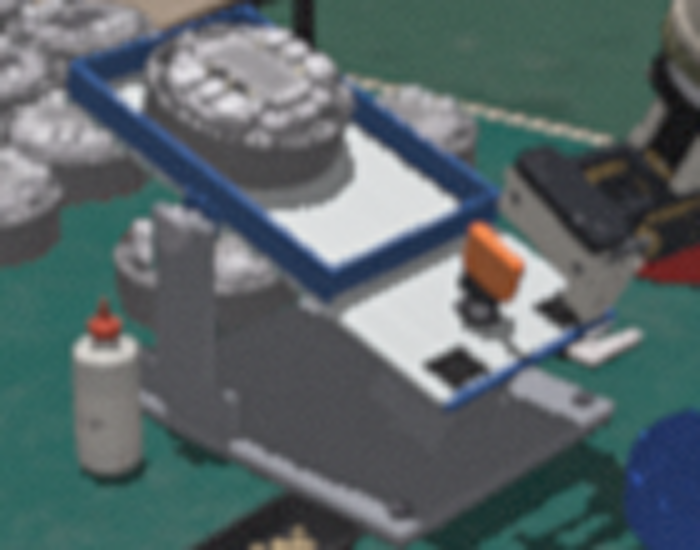

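```bash
python3 -c "
from h import *
s=robot.read_state(); T=s['tool_pos']; print(T,s['force'],pj('top',T),pj('side',T))
p,d=robot.read_camera('top'); crop(p,185,245,200,300,8,'topc3.png')
for a in ((91,236),(101,290),(188,222),(196,274),(227,215),(222,222),(225,232),(230,240)): print(a,bp('top',*a,depth=d).round(4))
for a in (.28,.35,.46): print(a,[pj('top',loc(a,q)).round(1) for q in ([-.2,.075,0],[-.1,.075,.024],[.13,.075,.024],[.13,-.075,.024])])
"
```

```text
[ 0.50074021 -0.04340625  0.05750435] [ 0.62615955 -0.49805442 -0.45161525] [264.7675793  221.80269085] [280.43350095 219.87562837]
(91, 236) [0.8683 0.026  0.0045]
(101, 290) [ 0.7762 -0.1084  0.1996]
(188, 222) [0.584  0.0589 0.1378]
(196, 274) [ 0.5611 -0.0667  0.1381]
(227, 215) [0.4911 0.0922 0.0005]
(222, 222) [0.5025 0.0646 0.0916]
(225, 232) [0.4943 0.0396 0.091 ]
(230, 240) [0.4813 0.0146 0.1985]
0.28 [array([212.1, 224. ]), array([216.4, 187.3]), array([230.5,  91.2]), array([294.4, 101.7])]
0.35 [array([213. , 222.7]), array([216.7, 187.7]), array([229.9,  92.3]), array([294.3, 102.8])]
0.46 [array([214.4, 219.9]), array([217.2, 187.8]), array([228.9,  94.5]), array([294.1, 105.2])]
```

View pics/topc3.png

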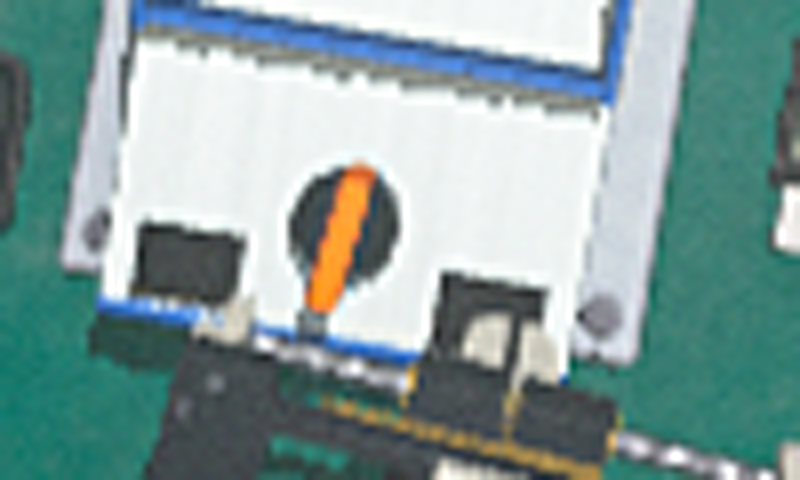

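```bash
python3 -c "
from h import *
p,d=robot.read_camera('top')
for a in ((222,258),(222,266),(225,262),(226,267),(228,262),(229,267),(231,262),(233,265),(237,265),(213,262)): print(a,p[a],bp('top',*a,depth=d).round(4))
p,d=robot.read_camera('side')
print('side')
for a in ((212,285),(210,290),(205,290),(200,290),(207,283),(222,262),(226,262),(195,265),(180,230),(205,250),(165,185)): print(a,p[a],bp('side',*a,depth=d).round(4))
s=robot.read_state();print(s['tool_pos'],s['force'],s['wrist_torque'],s['t'])
"
```

```text
(222, 258) [74 78 82] [ 0.5    -0.0261  0.0966]
(222, 266) [62 68 71] [ 0.4995 -0.0461  0.095 ]
(225, 262) [218 217 205] [ 0.4923 -0.0359  0.0992]
(226, 267) [194 198 184] [ 0.4895 -0.0483  0.0937]
(228, 262) [210 208 194] [ 0.4848 -0.0356  0.1149]
(229, 267) [203 203 190] [ 0.482  -0.0478  0.1137]
(231, 262) [73 80 82] [ 0.4778 -0.0352  0.1888]
(233, 265) [73 78 74] [ 0.473  -0.0419  0.1875]
(237, 265) [68 75 82] [ 0.4642 -0.0415  0.2031]
(213, 262) [236 242 241] [ 0.5221 -0.0367  0.1016]
side
(212, 285) [95 93 89] [ 0.48   -0.0271  0.0973]
(210, 290) [106 103  99] [ 0.4695 -0.0382  0.102 ]
(205, 290) [118 116 111] [ 0.4633 -0.0217  0.127 ]
(200, 290) [67 66 66] [0.4272 0.0625 0.1872]
(207, 283) [137 137 135] [ 0.4868 -0.026   0.1122]
(222, 262) [46 44 45] [0.5105 0.0555 0.0939]
(226, 262) [65 68 74] [0.5018 0.0709 0.0912]
(195, 265) [212 121  77] [0.5303 0.0062 0.1523]
(180, 230) [73 73 75] [ 0.6545 -0.0027  0.166 ]
(205, 250) [125 128 127] [0.5714 0.0188 0.1146]
(165, 185) [41 61 92] [0.7946 0.0319 0.1948]
[ 0.50079486 -0.04343445  0.05761362] [ 0.77433279  0.03510859 -0.49539811] [ 0.06271268 -0.01512045  0.02917536] 5.7
```

The chute is only at about 0.29 rad, and the finger's TCP reads about 35 mm below the visible pad surface with no force. Something disagrees, so I'll back out along the tool axis and look.

```bash
python3 -m handwheel '-0.02 0.004 0.04 0 0 0; -0.04 0.008 0.08 0 0 0; -0.06 0.012 0.12 0 0 0; -0.08 0.016 0.16 0 0 0; -0.1 0.02 0.2 0 0 0'; python3 -c "
from h import *
p,d=robot.read_camera('top'); crop(p,185,245,200,300,8,'topc4.png')
for a in ((205,222),(180,235),(222,222)): print(a,bp('top',*a,depth=d).round(4))
p,d=robot.read_camera('side'); crop(p,150,260,170,310,5,'sidec4.png')
s=robot.read_state(); T=s['tool_pos']; print(T,s['force'],pj('top',T),pj('side',T))
"
```

```text
t: 6.2
tool_pos: [0.4706, -0.0374, 0.1182]
orientation: [0.404, 2.656, -0.034]
force: [-0.7, 0.6, 0.9]
opening: 0.0009
(205, 222) [0.5448 0.063  0.1007]
(180, 235) [0.6046 0.0278 0.1212]
(222, 222) [0.5025 0.0647 0.091 ]
[ 0.47190822 -0.03757024  0.12001753] [ 0.37169835  0.2748443  -0.35488848] [262.95994625 233.25558695] [289.53590923 204.35058915]
```

View pics/topc4.png

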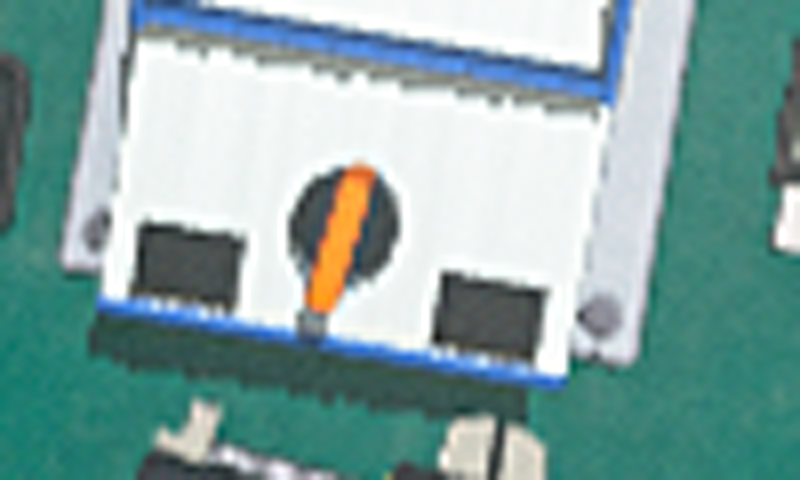

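View pics/sidec4.png

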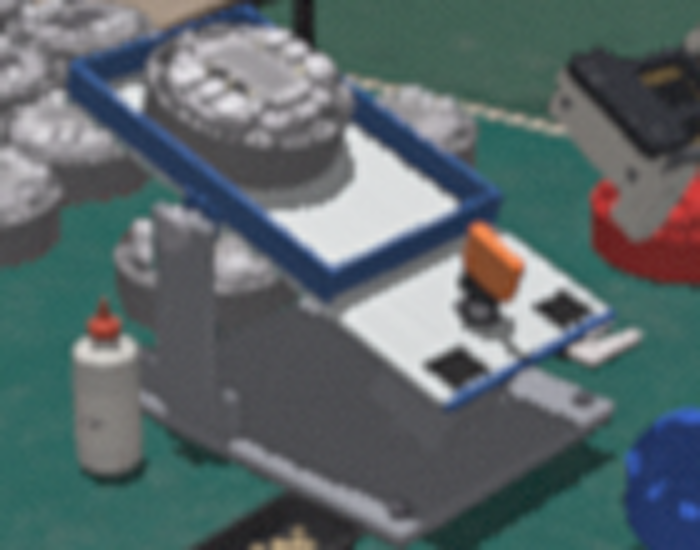

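```bash
python3 -c "
from h import *
p,d=robot.read_camera('top')
s=robot.read_state(); T=s['tool_pos']; R=Ro.from_rotvec(s['orientation']).as_matrix()
print(T,'q',s['q'])
for a in ((238,259),(238,265),(240,259),(240,266),(242,262),(243,258),(244,262)):
  X=bp('top',*a,depth=d); print(a,p[a],X.round(4),'in tool',(R.T@(X-T)).round(4))
p,d=robot.read_camera('side')
for a in ((195,296),(192,297),(190,294),(185,297),(185,290)):
  X=bp('side',*a,depth=d); print(a,p[a],X.round(4),'in tool',(R.T@(X-T)).round(4))
"
```

```text
[ 0.47169762 -0.03755073  0.11885542] q [-0.17682118 -0.79758376  2.40724045 -0.01416705  1.07364793 -1.44155352]
(238, 259) [216 215 201] [ 0.4616 -0.0278  0.1661] in tool [-0.0095  0.0085 -0.0476]
(238, 265) [171 178 168] [ 0.4579 -0.0433  0.0048] in tool [ 0.0605 -0.0144  0.0968]
(240, 259) [210 206 193] [ 0.4572 -0.0277  0.1774] in tool [-0.0107  0.0078 -0.0597]
(240, 266) [214 212 195] [ 0.4565 -0.044   0.1671] in tool [-0.0101 -0.0084 -0.0492]
(242, 262) [89 90 89] [ 0.4525 -0.0345  0.178 ] in tool [-0.0088 -0.0001 -0.0616]
(243, 258) [199 198 187] [ 0.4507 -0.0253  0.1877] in tool [-0.009   0.0087 -0.0719]
(244, 262) [160 158 153] [ 0.4482 -0.0343  0.1881] in tool [-0.0096 -0.0007 -0.0726]
(195, 296) [119 118 113] [ 0.4456 -0.0179  0.1647] in tool [ 0.0076  0.0133 -0.0542]
(192, 297) [118 115 110] [ 0.4419 -0.0147  0.1761] in tool [ 0.0065  0.0157 -0.0663]
(190, 294) [127 115 110] [ 0.4533 -0.0193  0.1775] in tool [-0.0051  0.0147 -0.0622]
(185, 297) [101 100  98] [0.4093 0.0662 0.2354] in tool [ 0.0307  0.0863 -0.1409]
(185, 290) [109 104  99] [ 0.6027 -0.3255  0.0418] in tool [-0.1576 -0.2411  0.1518]
```

```bash
python3 -c "
from h import *
p,d=robot.read_camera('top')
s=robot.read_state(); T=s['tool_pos']; R=Ro.from_rotvec(s['orientation']).as_matrix()
m=CM['top'];K=m['camera_matrix'];P=m['pose']
def cloud(c,d,r0,r1,c0,c1):
  m=CM[c];K=m['camera_matrix'];P=m['pose']
  rr,cc=np.mgrid[r0:r1,c0:c1]; dd=d[r0:r1,c0:c1]
  X=np.stack([(cc-K[0,2])/K[0,0]*dd,(rr-K[1,2])/K[1,1]*dd,dd],-1).reshape(-1,3)[dd.ravel()>0]
  return ((X@P[:3,:3].T+P[:3,3])-T)@R
for c,box in (('top',(230,262,245,280)),('side',(150,215,270,330))):
  if c=='side': p,d=robot.read_camera('side')
  Y=cloud(c,d,*box); Y=Y[(abs(Y[:,0])<.025)&(abs(Y[:,1])<.025)&(Y[:,2]<.02)&(Y[:,2]>-.09)]
  print(c,len(Y),'max z sorted',np.sort(Y[:,2])[::-1][:8].round(4)); 
  q=Y[(Y[:,2]>-.07)]; print(q.min(0).round(4),q.max(0).round(4))
for s_ in (0,.02,.03,.04,.045,.05): print(s_,pj('top',T+R@[-.0095,0,-s_]).round(1),pj('side',T+R@[0,.0145,-s_]).round(1))
"
```

```text
top 97 max z sorted [-0.0391 -0.0403 -0.0407 -0.0411 -0.0412 -0.0422 -0.0431 -0.044 ]
[-0.0122 -0.012  -0.0696] [-0.0039  0.0164 -0.0391]
side 104 max z sorted [-0.0387 -0.0401 -0.0421 -0.0423 -0.043  -0.0436 -0.0437 -0.0439]
[-0.0099 -0.0127 -0.0695] [ 0.0103  0.0183 -0.0387]
0 [263.9 230.3] [286.4 206.6]
0.02 [263.3 233.9] [289.2 202. ]
0.03 [263.  235.8] [290.6 199.6]
0.04 [262.7 237.7] [292.1 197.2]
0.045 [262.5 238.7] [292.8 196. ]
0.05 [262.4 239.7] [293.5 194.8]
```

Seen in both cameras, the shut fingertips sit about 39 mm short of the reported TCP along the tool axis (tool z = -0.039). That explains the discrepancy, so I'll correct for it from here on: TCP target = tip - 0.039·n. Pushing again.

```bash
python3 -m handwheel '0.03 -0.002 -0.03 0 0 0; 0.06 -0.005 -0.07 0 0 0; 0.09 -0.007 -0.11 0 0 0; 0.12 -0.01 -0.15 0 0 0; 0.123 -0.015 -0.163 0 0 0'; python3 -m handwheel '0.006 0 -0.03 0 0 0; 0.012 0 -0.06 0 0 0; 0.02 0 -0.09 0 0 0; 0.026 0 -0.11 0 0 0; 0.03 0 -0.125 0 0 0';python3 -c "
from h import *
s=robot.read_state(); print(s['q'],s['force'])"
```

```text
t: 7.0
tool_pos: [0.5069, -0.0417, 0.0661]
orientation: [0.405, 2.659, -0.033]
force: [-0.1, -0.2, 0.1]
opening: 0.0008
t: 7.5
tool_pos: [0.5169, -0.0419, 0.0308]
orientation: [0.404, 2.656, -0.034]
force: [-0.5, 0.5, 0.9]
opening: 0.0008
[-0.16580356 -0.4746223   2.38241457 -0.02465103  0.77839433 -1.42087919] [-0.47627413  0.48966033  0.89832078]
```

```bash
python3 -m handwheel '0 0 -0.006 0 0 0; 0 0 -0.012 0 0 0; 0 0 -0.018 0 0 0; 0 0 -0.018 0 0 0';python3 -c "
from h import *
p,d=robot.read_camera('top'); crop(p,85,245,190,310,3.7,'topc5.png')
for a in ((205,222),(180,235)):
  X=bp('top',*a,depth=d); hx=(X-ax)@frame(0)[:,0]; print(X.round(4),'a',np.arctan((X[2]-.135-.011)/hx))
s=robot.read_state(); print(s['q'],s['force'])"
```

```text
t: 7.9
tool_pos: [0.5175, -0.042, 0.0271]
orientation: [0.404, 2.654, -0.034]
force: [-5.1, 0.7, 7.8]
opening: 0.0006
[0.5463 0.0652 0.0758] a 0.4566369462076541
[0.6005 0.0258 0.1563] a -0.12528026732428665
[-0.16582181 -0.46640533  2.38495057 -0.02496493  0.76611902 -1.4204516 ] [-6.83616779  0.84155167  8.30678467]
```

View pics/topc5.png

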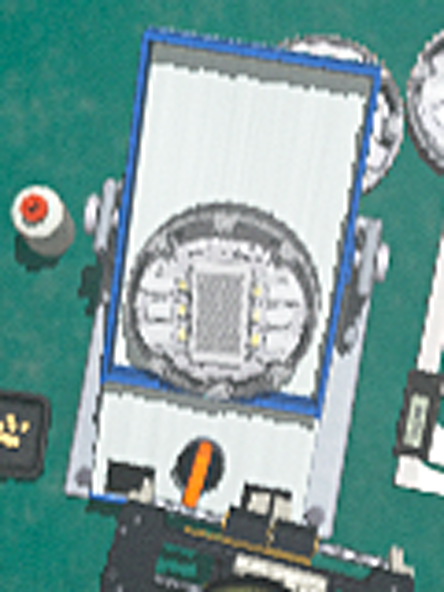

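The force has risen to 10 N and the floor angle measures 0.457, so the chute is on its stop. The stud rests against the front wall at about (225,300) in the crop. I'll retreat and measure the wing.

```bash
python3 -m handwheel '-0.03 0.006 0.06 0 0 0; -0.06 0.012 0.12 0 0 0; -0.09 0.018 0.18 0 0 0; -0.12 0.024 0.24 0 0 0; -0.12 0.024 0.24 0 0 0' 0.0
python3 - <<'E'
from h import *
p,d=robot.read_camera('top'); crop(p,175,245,200,300,8,'topc6.png')
s=robot.read_state(); T=s['tool_pos']; R=Ro.from_rotvec(s['orientation']).as_matrix(); print(T,s['opening'],s['force'],s['q'])
hsv=cv2.cvtColor(p,cv2.COLOR_RGB2HSV)
og=np.zeros((384,512),bool); og[190:232,225:260]=((hsv[:,:,0]<20)&(hsv[:,:,1]>110)&(hsv[:,:,2]>80))[190:232,225:260]
ys,xs=np.nonzero(og); W=np.array([bp("top",a,b,d=d[a,b]) for a,b in zip(ys,xs) if d[a,b]>0]); F=frame(.46); L=(W-loc(.46,[-.155,0,0]))@F
L=L[(L[:,2]>.015)&(L[:,2]<.06)]
print(len(L),L.min(0).round(4),L.max(0).round(4),L.mean(0).round(4))
t=L[L[:,2]>.044]; c,wh,a=cv2.minAreaRect(t[:,:2].astype(np.float32)); print('top face',len(t),c,wh,a,t.mean(0)); u,sv,v=np.linalg.svd(t[:,:2]-t[:,:2].mean(0)); print('turn',-np.arctan(v[0][1]/v[0][0]))
# apron plane in local coords
for a in ((205,222),(196,230),(208,262),(200,232),(215,228)):
  X=bp('top',*a,depth=d); print((F.T@(X-loc(.46,[-.155,0,0]))).round(4))
p2,d2=robot.read_camera('side'); crop(p2,150,260,170,310,5,'sidec6.png')
og=np.zeros((384,512),bool); h2=cv2.cvtColor(p2,cv2.COLOR_RGB2HSV); og[150:260,240:290]=((h2[:,:,0]<20)&(h2[:,:,1]>110)&(h2[:,:,2]>80))[150:260,240:290]
ys,xs=np.nonzero(og); W=np.array([bp("side",a,b,d=d2[a,b]) for a,b in zip(ys,xs) if d2[a,b]>0]); L=(W-loc(.46,[-.155,0,0]))@F
L=L[(L[:,2]>.01)&(L[:,2]<.06)];print('side',len(L),L.min(0).round(4),L.max(0).round(4),L.mean(0).round(4))
E
```

```text
t: 8.45
tool_pos: [0.4825, -0.0349, 0.1015]
orientation: [0.403, 2.65, -0.034]
force: [1.4, 0.8, 1.2]
opening: 0.0361
[ 0.48214994 -0.0348943   0.09981775] 0.0397945440964699 [ 1.14220335e+00 -8.90075310e-04  8.32746276e-02] [-0.16193341 -0.73568804  2.40962898 -0.02240609  1.00793819 -1.42299727]
77 [-0.0186 -0.0047  0.0194] [0.0236 0.0092 0.0517] [0.0069 0.0019 0.0444]
top face 60 (0.002549797296524048, 0.002570697572082281) (0.00930875726044178, 0.041934214532375336) 81.29886627197266 [0.00350144 0.00225131 0.04823166]
turn 0.13189903113316273
[ 0.0002  0.0604 -0.0007]
[ 0.0287  0.0431 -0.0007]
[ 0.0109 -0.0421 -0.0011]
[ 0.0186  0.0367 -0.001 ]
[-0.0244  0.0415 -0.    ]
side 108 [-0.0206 -0.0028  0.02  ] [0.0207 0.0107 0.0523] [-0.0002  0.0054  0.0384]
```

View pics/topc6.png

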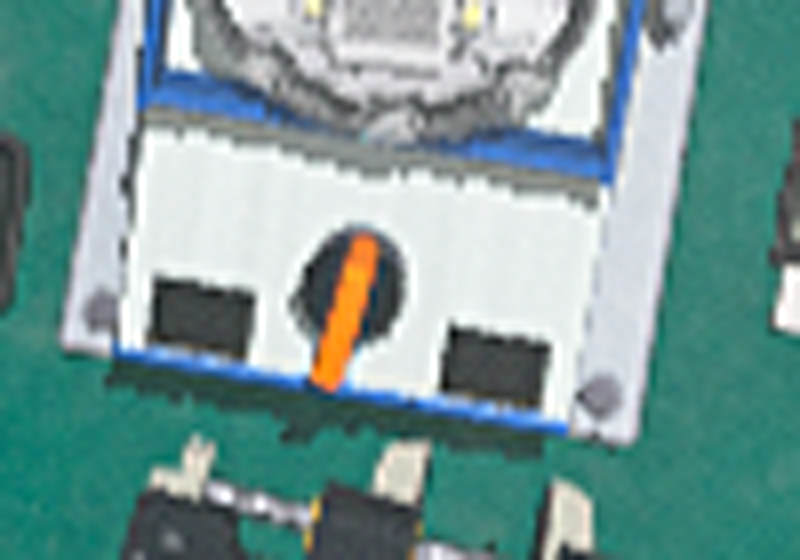

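View pics/sidec6.png

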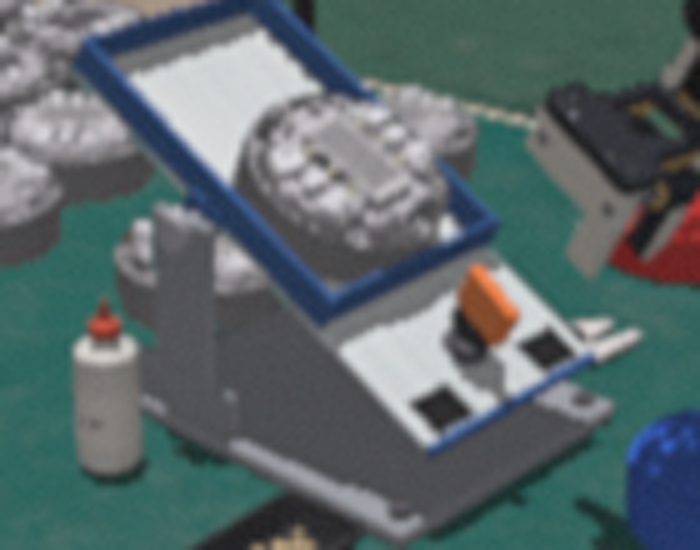

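Run:
```python
from h import *
s=robot.read_state(); T=s['tool_pos']; R=Ro.from_rotvec(s['orientation']).as_matrix()
def cloud(c,d,r0,r1,c0,c1):
  m=CM[c];K=m['camera_matrix'];P=m['pose']
  rr,cc=np.mgrid[r0:r1,c0:c1]; dd=d[r0:r1,c0:c1]
  X=np.stack([(cc-K[0,2])/K[0,0]*dd,(rr-K[1,2])/K[1,1]*dd,dd],-1).reshape(-1,3)[dd.ravel()>0]
  return ((X@P[:3,:3].T+P[:3,3])-T)@R
for c,box in (('top',(222,262,230,290)),('side',(150,230,260,330))):
  p,d=robot.read_camera(c)
  Y=cloud(c,d,*box); Y=Y[(abs(Y[:,0])<.018)&(abs(Y[:,1])<.06)&(Y[:,2]<.02)&(Y[:,2]>-.07)]
  for sg in (1,-1):
    q=Y[Y[:,1]*sg>0]
    if len(q): print(c,sg,len(q),q.min(0).round(4),q.max(0).round(4),np.sort(q[:,2])[::-1][:5].round(4))
print(T,s['opening'])
tip=loc(.46,[-.155+.001,.0015,0]); n=frame(.46)[:,2]
for h in (.058,.026): print(h,'TCP',(tip+n*(h-.039)).round(4)); rows(tip+n*(h-.039),toolR(.46,.13),1)
```

```text
top 1 38 [-0.0108  0.0227 -0.0694] [-0.0045  0.0594 -0.0039] [-0.0039 -0.004  -0.009  -0.0093 -0.0099]
top -1 39 [-0.0112 -0.0353 -0.0688] [ 0.0056 -0.0206 -0.0383] [-0.0383 -0.0389 -0.043  -0.0431 -0.0438]
side 1 86 [-0.0168  0.0247 -0.0697] [0.0108 0.0599 0.0198] [0.0198 0.0181 0.0164 0.014  0.0128]
side -1 59 [-0.008  -0.0376 -0.07  ] [ 0.0114 -0.0195 -0.0387] [-0.0387 -0.0393 -0.041  -0.041  -0.0415]
[ 0.48148934 -0.034815    0.09833616] 0.04368788995266444
0.058 TCP [0.5269 0.0091 0.0926]
total shares [ 0.155  0.146 -0.014] [ 0.017 -0.01  -0.028] per call 1/1 [ 0.155  0.146 -0.014] [ 0.017 -0.01  -0.028] deg 1.5575206704647266
0.026 TCP [0.5408 0.0064 0.0639]
total shares [ 0.201  0.137 -0.109] [ 0.017 -0.01  -0.028] per call 1/1 [ 0.201  0.137 -0.109] [ 0.017 -0.01  -0.028] deg 1.5575206704647266
```

```bash
python3 -m handwheel '0.05 0.05 0 0.017 -0.01 -0.028; 0.1 0.1 -0.005 0.017 -0.01 -0.028; 0.155 0.146 -0.014 0.017 -0.01 -0.028; 0.155 0.146 -0.014 0.017 -0.01 -0.028'
python3 - <<'E'
from h import *
p,d=robot.read_camera('top'); crop(p,175,245,200,300,8,'topc7.png')
p,d=robot.read_camera('side'); crop(p,150,260,170,310,5,'sidec7.png')
tip=loc(.46,[-.155+.001,.0015,0]); n=frame(.46)[:,2]
for h in (.058,.026): rows(tip+n*(h-.039),toolR(.46,.13),1)
print(robot.read_state()['force'],robot.read_state()['opening'])
E
```

```text
t: 9.05
tool_pos: [0.5275, 0.0104, 0.0915]
orientation: [0.436, 2.648, -0.021]
force: [-0.4, 0.7, -0.5]
opening: 0.0465
total shares [ 0.002 -0.001  0.003] [ 0.    -0.003 -0.002] per call 1/1 [ 0.002 -0.001  0.003] [ 0.    -0.003 -0.002] deg 0.17389856258426756
total shares [ 0.048 -0.01  -0.093] [ 0.    -0.003 -0.002] per call 1/1 [ 0.048 -0.01  -0.093] [ 0.    -0.003 -0.002] deg 0.17389856258426756
[ 0.12556267 -0.63108631 -0.50106645] 0.04644373423246617
```

View pics/topc7.png

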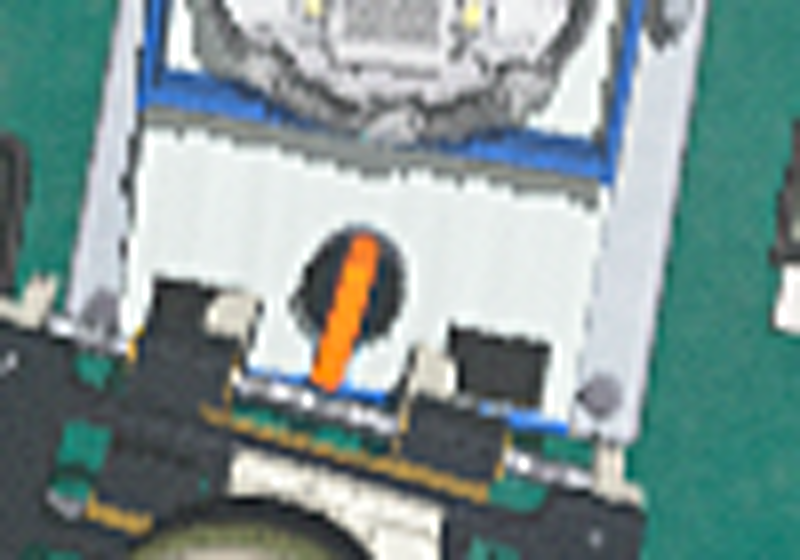

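View pics/sidec7.png

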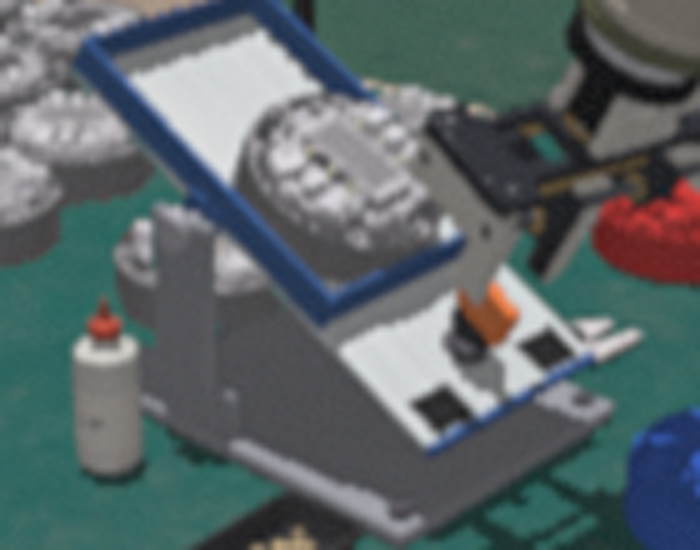

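The fingers straddle the wing: the wing is at x≈345 in the crop, with the tips at 235 and 430. Descend along the axis and grip.

```bash
python3 -m handwheel '0.012 -0.003 -0.024 0 0 0; 0.024 -0.005 -0.047 0 0 0; 0.036 -0.008 -0.07 0 0 0; 0.048 -0.01 -0.093 0 0 0; 0.048 -0.01 -0.093 0 0 0'; python3 -m handwheel '0 0 0 0 0 0; 0 0 0 0 0 0; 0 0 0 0 0 0; 0 0 0 0 0 0; 0 0 0 0 0 0' 1 30
python3 - <<'E'
from h import *
n=frame(.46)[:,2]; s=robot.read_state(); print('h tip',(s['tool_pos']-loc(.46,[-.155,0,0]))@n+.039, 'F.n',s['force']@n,s['opening'],s['q'], (s['tool_pos']-loc(.46,[-.155,0,0]))@frame(.46))
p,d=robot.read_camera('side'); crop(p,150,260,170,310,5,'sidec8.png')
E
```

```text
t: 9.65
tool_pos: [0.5411, 0.0057, 0.0642]
orientation: [0.438, 2.647, -0.022]
force: [-0.2, -1.6, -0.7]
opening: 0.0465
t: 10.15
tool_pos: [0.5419, 0.0061, 0.0662]
orientation: [0.437, 2.644, -0.021]
force: [-0.7, 0.4, 0.9]
opening: 0.0112
h tip 0.02753891437300622 F.n 1.1367922427606756 0.011153338693938477 [-0.024209   -0.43578197  2.28839309 -0.10351896  0.83594676 -1.21570411] [ 0.00306474  0.00148492 -0.01146109]
```

View pics/sidec8.png

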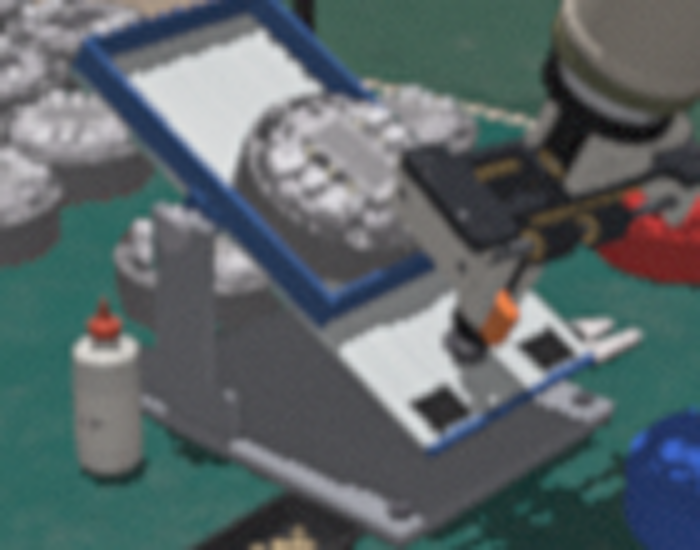

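```bash
cat > st.py <<'E'
from h import *
F=frame(.46); s=robot.read_state(); L=(s['tool_pos']-loc(.46,[-.155,0,0]))@F
R=Ro.from_rotvec(s['orientation']).as_matrix(); y=F.T@R[:,1]; z=F.T@-R[:,2]
print('t',s['t'],'L mm',(L*1000).round(1),'F',(F.T@s['force']).round(1),'Tz',round(float(F[:,2]@s['wrist_torque']),2),'turn',round(float(np.arctan2(y[0],y[1])),3),'tilt',z[:2].round(3),'q',s['q'].round(2),'open',round(s['opening'],4))
E
python3 -m handwheel '0.0015 0 -0.003 0 0 0; 0.003 -0.001 -0.006 0 0 0; 0.0044 -0.001 -0.009 0 0 0; 0.0044 -0.001 -0.009 0 0 0' 1 45; python3 st.py
```

```text
t: 10.6
tool_pos: [0.5431, 0.0056, 0.0641]
orientation: [0.437, 2.645, -0.022]
force: [-15.0, -1.3, 15.5]
opening: 0.0096
t 10.6 L mm [  3.2   1.2 -13.9] F [-6.  -4.2 20.3] Tz -0.02 turn 0.13 tilt [-0.001  0.   ] q [-0.03 -0.43  2.29 -0.1   0.83 -1.22] open 0.0096
```

The pin is on the plate with F·n about 20 N. I'll ease off slightly and turn clockwise in 0.15 rad steps, watching force and torque.

```bash
python3 -m handwheel '-0.001 0 0.002 0.028 -0.006 -0.057; -0.001 0 0.002 0.055 -0.011 -0.114; -0.001 0 0.002 0.083 -0.017 -0.171; -0.001 0 0.002 0.083 -0.017 -0.171'; python3 st.py
```

```text
t: 11.0
tool_pos: [0.5428, 0.0054, 0.0643]
orientation: [0.636, 2.604, 0.025]
force: [-9.3, -2.7, 8.8]
opening: 0.0098
t 11.0 L mm [  3.1   0.9 -13.7] F [-3.8 -4.5 11.7] Tz -0.04 turn 0.281 tilt [-0.001  0.001] q [-0.03 -0.43  2.29 -0.1   0.83 -1.06] open 0.0098
```

```bash
python3 -m handwheel '0 0 0 0.028 -0.006 -0.057; 0 0 0 0.055 -0.011 -0.114; 0 0 0 0.083 -0.017 -0.171; 0 0 0 0.083 -0.017 -0.171'; python3 st.py
```

```text
t: 11.4
tool_pos: [0.5427, 0.0052, 0.0642]
orientation: [0.83, 2.55, 0.072]
force: [-10.4, -4.5, 9.6]
opening: 0.0095
t 11.4 L mm [  3.    0.7 -13.7] F [-4.  -6.5 12.8] Tz -0.01 turn 0.431 tilt [-0.002  0.001] q [-0.02 -0.43  2.29 -0.11  0.83 -0.91] open 0.0095
```

```bash
python3 -m handwheel '-0.002 -0.002 -0.001 0.028 -0.006 -0.057; -0.002 -0.002 -0.001 0.055 -0.011 -0.114; -0.002 -0.002 -0.001 0.083 -0.017 -0.171; -0.002 -0.002 -0.001 0.083 -0.017 -0.171'; python3 st.py
```

```text
t: 11.8
tool_pos: [0.5425, 0.0049, 0.0642]
orientation: [1.02, 2.484, 0.119]
force: [-6.6, -2.8, 8.2]
opening: 0.0097
t 11.8 L mm [  2.9   0.4 -13.6] F [-1.7 -4.   9.9] Tz -0.02 turn 0.581 tilt [-0.003  0.001] q [-0.03 -0.43  2.29 -0.1   0.83 -0.76] open 0.0097
```

```bash
python3 -m handwheel '0 0 0 0.028 -0.006 -0.057; 0 0 0 0.055 -0.011 -0.114; 0 0 0 0.083 -0.017 -0.171; 0 0 0 0.083 -0.017 -0.171'; python3 st.py
```

```text
t: 12.2
tool_pos: [0.5424, 0.0047, 0.0641]
orientation: [1.205, 2.405, 0.165]
force: [-7.0, -2.1, 9.0]
opening: 0.0094
t 12.2 L mm [  2.8   0.2 -13.7] F [-1.8 -3.5 10.9] Tz 0.0 turn 0.731 tilt [-0.002  0.001] q [-0.03 -0.43  2.29 -0.11  0.83 -0.61] open 0.0094
```

```bash
python3 -m handwheel '0 0 0 0.028 -0.006 -0.057; 0 0 0 0.055 -0.011 -0.114; 0 0 0 0.083 -0.017 -0.171; 0 0 0 0.083 -0.017 -0.171'; python3 st.py
```

```text
t: 12.6
tool_pos: [0.5422, 0.0046, 0.064]
orientation: [1.386, 2.314, 0.21]
force: [-9.8, -4.8, 8.2]
opening: 0.0097
t 12.6 L mm [  2.6   0.1 -13.7] F [-4.1 -6.6 11.1] Tz 0.01 turn 0.881 tilt [-0.002  0.002] q [-0.03 -0.43  2.29 -0.11  0.83 -0.46] open 0.0097
```

```bash
python3 -m handwheel '0 0 0 0.028 -0.006 -0.057; 0 0 0 0.055 -0.011 -0.114; 0 0 0 0.083 -0.017 -0.171; 0 0 0 0.083 -0.017 -0.171'; python3 st.py
```

```text
t: 13.0
tool_pos: [0.5421, 0.0045, 0.0639]
orientation: [1.561, 2.211, 0.254]
force: [-9.6, -4.8, 9.2]
opening: 0.0095
t 13.0 L mm [  2.4  -0.  -13.8] F [-3.5 -6.6 12. ] Tz -0.0 turn 1.031 tilt [-0.002  0.003] q [-0.03 -0.43  2.29 -0.11  0.83 -0.31] open 0.0095
```

```bash
python3 -m handwheel '-0.002 -0.003 -0.001 0.028 -0.006 -0.057; -0.002 -0.003 -0.001 0.055 -0.011 -0.114; -0.002 -0.003 -0.001 0.083 -0.017 -0.171; -0.002 -0.003 -0.001 0.083 -0.017 -0.171'; python3 st.py
```

```text
t: 13.4
tool_pos: [0.5418, 0.0043, 0.0637]
orientation: [1.729, 2.096, 0.3]
force: [-5.6, -1.7, 6.8]
opening: 0.0098
t 13.4 L mm [  2.2  -0.3 -13.8] F [-1.6 -2.7  8.4] Tz -0.07 turn 1.181 tilt [-0.003  0.002] q [-0.03 -0.43  2.29 -0.11  0.83 -0.16] open 0.0098
```

```bash
python3 -m handwheel '0 0 0 0.028 -0.006 -0.057; 0 0 0 0.055 -0.011 -0.114; 0 0 0 0.083 -0.017 -0.171; 0 0 0 0.083 -0.017 -0.171'; python3 st.py
```

```text
t: 13.8
tool_pos: [0.5417, 0.0042, 0.0634]
orientation: [1.889, 1.971, 0.342]
force: [-3.3, -2.0, 4.4]
opening: 0.0096
t 13.8 L mm [  1.9  -0.4 -14.1] F [-0.6 -2.6  5.2] Tz -0.03 turn 1.33 tilt [-0.002  0.002] q [-0.03 -0.43  2.29 -0.11  0.83 -0.02] open 0.0096
```

The force has dropped to about the spring value and the depth has increased, so it may be over the slot. Press 3 mm to test.

```bash
python3 -m handwheel '0.0015 0 -0.003 0 0 0; 0.003 -0.001 -0.006 0 0 0; 0.0045 -0.001 -0.009 0 0 0'; python3 st.py
```

```text
t: 14.1
tool_pos: [0.5428, 0.004, 0.0612]
orientation: [1.887, 1.973, 0.341]
force: [-12.7, -2.2, 10.2]
opening: 0.0095
t 14.1 L mm [  2.   -0.4 -16.5] F [-6.2 -4.7 14.5] Tz -0.28 turn 1.327 tilt [-0.002  0.002] q [-0.03 -0.42  2.29 -0.11  0.82 -0.02] open 0.0095
```

```bash
python3 -m handwheel '0.0015 0 -0.003 0.014 -0.003 -0.029; 0.003 -0.001 -0.006 0.028 -0.006 -0.057; 0.0045 -0.001 -0.009 0.028 -0.006 -0.057'; python3 st.py
```

```text
t: 14.4
tool_pos: [0.5443, 0.0037, 0.058]
orientation: [1.939, 1.928, 0.356]
force: [-8.9, -0.8, 10.6]
opening: 0.0096
t 14.4 L mm [  1.9  -0.4 -20.1] F [-2.9 -2.5 13.3] Tz -0.14 turn 1.378 tilt [-0.002  0.002] q [-0.03 -0.41  2.29 -0.11  0.81  0.03] open 0.0096
```

```bash
python3 -m handwheel '0.0015 0 -0.003 0 0 0; 0.003 -0.001 -0.006 0 0 0; 0.0045 -0.001 -0.009 0 0 0; 0.006 -0.001 -0.012 0 0 0'; python3 st.py
```

```text
t: 14.8
tool_pos: [0.5461, 0.0034, 0.0545]
orientation: [1.939, 1.928, 0.356]
force: [-9.9, -1.0, 9.9]
opening: 0.0095
t 14.8 L mm [  2.   -0.3 -24. ] F [-4.1 -2.9 13.1] Tz -0.28 turn 1.378 tilt [-0.002  0.002] q [-0.03 -0.4   2.29 -0.11  0.8   0.03] open 0.0095
```

```bash
python3 -m handwheel '0.0015 0 -0.003 0 0 0; 0.003 -0.001 -0.006 0 0 0; 0.0045 -0.001 -0.009 0 0 0; 0.0055 -0.001 -0.011 0 0 0;0.0055 -0.001 -0.011 0 0 0'; python3 st.py
```

```text
t: 15.3
tool_pos: [0.5475, 0.0031, 0.0516]
orientation: [1.939, 1.929, 0.355]
force: [-16.7, 0.0, 16.7]
opening: 0.0094
t 15.3 L mm [  2.   -0.4 -27.2] F [-7.2 -3.2 22.3] Tz -0.27 turn 1.378 tilt [-0.002  0.002] q [-0.03 -0.39  2.29 -0.11  0.8   0.03] open 0.0094
```

The pin is fully home at 15.7 mm. Turn on clockwise.

```bash
python3 -m handwheel '-0.001 0 0.002 0.055 -0.011 -0.114; -0.001 0 0.002 0.111 -0.022 -0.228; -0.001 0 0.002 0.166 -0.033 -0.342; -0.001 0 0.002 0.222 -0.045 -0.457; -0.001 0 0.002 0.222 -0.045 -0.457'; python3 st.py
```

```text
t: 15.8
tool_pos: [0.5468, 0.0032, 0.0514]
orientation: [2.324, 1.525, 0.461]
force: [-12.9, -0.5, 12.4]
opening: 0.0096
t 15.8 L mm [  1.3  -0.4 -27.1] F [-5.7 -3.  16.6] Tz 0.0 turn 1.781 tilt [-0.     0.003] q [-0.03 -0.39  2.29 -0.11  0.8   0.44] open 0.0096
```

```bash
python3 -m handwheel '-0.001 0 0 0.055 -0.011 -0.114; -0.002 0 0 0.111 -0.022 -0.228; -0.002 0 0 0.166 -0.033 -0.342; -0.002 0 0 0.222 -0.045 -0.457; -0.002 0 0 0.222 -0.045 -0.457'; python3 st.py
```

```text
t: 16.3
tool_pos: [0.5463, 0.0034, 0.0512]
orientation: [2.633, 1.053, 0.553]
force: [-9.2, 0.9, 8.5]
opening: 0.0096
t 16.3 L mm [  0.7  -0.3 -27. ] F [-4.4 -1.  11.7] Tz -0.01 turn 2.182 tilt [0.    0.003] q [-0.03 -0.39  2.29 -0.11  0.8   0.84] open 0.0096
```

```bash
python3 -m handwheel '0 0 0 0.055 -0.011 -0.114; 0 0 0 0.111 -0.022 -0.228; 0 0 0 0.166 -0.033 -0.342; 0 0 0 0.222 -0.045 -0.457; 0 0 0 0.222 -0.045 -0.457'; python3 st.py
```

```text
t: 16.8
tool_pos: [0.546, 0.0039, 0.051]
orientation: [2.857, 0.52, 0.627]
force: [-12.7, 4.4, 9.3]
opening: 0.0096
t 16.8 L mm [  0.2   0.1 -27.1] F [-7.8  1.8 14.2] Tz -0.02 turn 2.583 tilt [0.002 0.003] q [-0.03 -0.39  2.29 -0.11  0.8   1.24] open 0.0096
```

```bash
python3 -m handwheel '-0.002 0 0 0.028 -0.006 -0.057; -0.002 0 0 0.055 -0.011 -0.114; -0.002 0 0 0.083 -0.017 -0.171; -0.002 0 0 0.111 -0.022 -0.228; -0.002 0 0 0.111 -0.022 -0.228'; python3 st.py
```

```text
t: 17.3
tool_pos: [0.5457, 0.0042, 0.0511]
orientation: [2.933, 0.238, 0.658]
force: [-7.7, 4.6, 6.8]
opening: 0.0097
t 17.3 L mm [ -0.    0.3 -26.9] F [-4.6  3.   9.8] Tz -0.02 turn 2.781 tilt [0.003 0.002] q [-0.03 -0.39  2.29 -0.11  0.8   1.44] open 0.0097
```

```bash
python3 -m handwheel '0 0 0 0.028 -0.006 -0.057; 0 0 0 0.055 -0.011 -0.114; 0 0 0 0.083 -0.017 -0.171; 0 0 0 0.083 -0.017 -0.171'; python3 st.py
```

```text
t: 17.7
tool_pos: [0.5457, 0.0043, 0.051]
orientation: [2.972, 0.018, 0.677]
force: [-7.7, 5.3, 6.0]
opening: 0.01
t 17.7 L mm [ -0.1   0.5 -26.9] F [-5.   3.7  9.2] Tz -0.03 turn 2.931 tilt [0.003 0.001] q [-0.03 -0.39  2.29 -0.11  0.8   1.59] open 0.01
```

```bash
python3 -m handwheel '0 0 0 0.028 -0.006 -0.057; 0 0 0 0.055 -0.011 -0.114; 0 0 0 0.055 -0.011 -0.114'; python3 st.py
```

```text
t: 18.0
tool_pos: [0.5457, 0.0045, 0.051]
orientation: [2.99, -0.131, 0.687]
force: [-7.7, 6.7, 6.5]
opening: 0.0099
t 18.0 L mm [ -0.1   0.6 -26.9] F [-5.1  5.   9.8] Tz 0.0 turn 3.031 tilt [0.003 0.001] q [-0.03 -0.39  2.29 -0.11  0.8   1.69] open 0.0099
```

```bash
python3 -m handwheel '0 0 0 0.028 -0.006 -0.057; 0 0 0 0.055 -0.011 -0.114; 0 0 0 0.055 -0.011 -0.114'; python3 st.py
```

```text
t: 18.3
tool_pos: [0.5457, 0.0046, 0.051]
orientation: [3.001, -0.282, 0.696]
force: [-7.4, 7.8, 6.1]
opening: 0.0099
t 18.3 L mm [ -0.1   0.8 -26.9] F [-5.2  6.2  9.4] Tz -0.03 turn 3.13 tilt [0.004 0.001] q [-0.03 -0.39  2.29 -0.11  0.8   1.79] open 0.0099
```

```bash
python3 -m handwheel '-0.001 0.002 0 0.028 -0.006 -0.057; -0.001 0.002 0 0.055 -0.011 -0.114; -0.001 0.002 0 0.055 -0.011 -0.114'; python3 st.py
```

```text
t: 18.6
tool_pos: [0.5456, 0.0049, 0.0512]
orientation: [3.003, -0.434, 0.704]
force: [-7.8, 4.9, 6.2]
opening: 0.01
t 18.6 L mm [ -0.2   1.  -26.6] F [-4.9  3.3  9.4] Tz -0.02 turn -3.053 tilt [0.003 0.002] q [-0.03 -0.39  2.29 -0.11  0.8   1.89] open 0.01
```

```bash
python3 -m handwheel '0 0 0 0.028 -0.006 -0.057; 0 0 0 0.055 -0.011 -0.114; 0 0 0 0.055 -0.011 -0.114'; python3 st.py
```

```text
t: 18.9
tool_pos: [0.5456, 0.005, 0.0512]
orientation: [3.0, -0.587, 0.71]
force: [-7.2, 5.9, 5.9]
opening: 0.0096
t 18.9 L mm [ -0.2   1.1 -26.6] F [-4.7  4.3  8.9] Tz -0.08 turn -2.953 tilt [0.004 0.002] q [-0.03 -0.39  2.28 -0.11  0.8   1.99] open 0.0096
```

Run:
```python
from h import *
p,d=robot.read_camera('side'); crop(p,150,260,210,310,6,'sidec9.png')
p,d=robot.read_camera('top'); crop(p,175,245,200,300,8,'topc9.png')
```

```text
(no output)
```

View pics/sidec9.png

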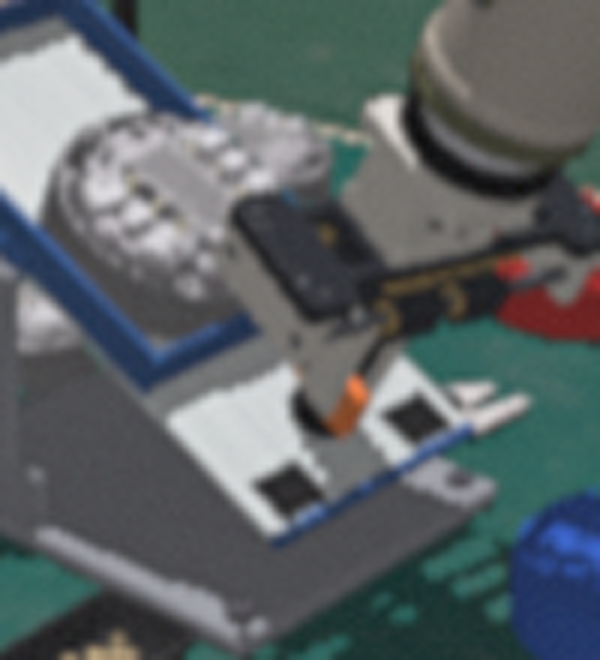

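View pics/topc9.png

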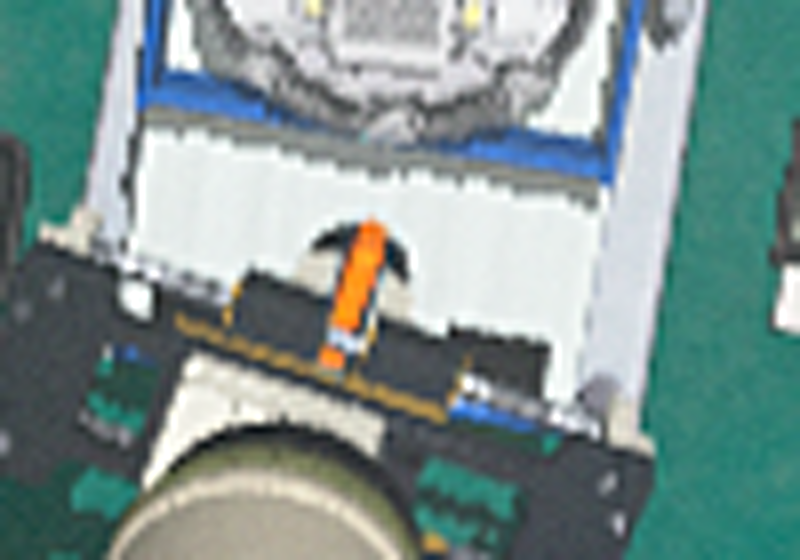

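The wing followed the gripper for a bit over half a turn and sits low. I haven't felt a clear stop yet, so I'll go on carefully.

```bash
python3 -m handwheel '0 0.001 0 0.014 -0.003 -0.029; 0 0.001 0 0.028 -0.006 -0.057; 0 0.001 0 0.028 -0.006 -0.057'; python3 st.py
```

```text
t: 19.3
tool_pos: [0.5456, 0.0051, 0.0513]
orientation: [-2.981, 0.66, -0.709]
force: [-7.1, 6.1, 6.2]
opening: 0.0098
t 19.3 L mm [ -0.2   1.3 -26.6] F [-4.6  4.6  9.1] Tz -0.01 turn -2.904 tilt [0.004 0.001] q [-0.03 -0.39  2.29 -0.11  0.8   2.04] open 0.0098
```

```bash
python3 -m handwheel '0 0 0 0.014 -0.003 -0.029; 0 0 0 0.028 -0.006 -0.057; 0 0 0 0.028 -0.006 -0.057'; python3 st.py
```

```text
t: 19.6
tool_pos: [0.5457, 0.0052, 0.0513]
orientation: [-2.952, 0.731, -0.706]
force: [-6.0, 5.3, 5.8]
opening: 0.0095
t 19.6 L mm [ -0.2   1.3 -26.6] F [-3.6  4.   8.3] Tz 0.19 turn -2.854 tilt [0.003 0.001] q [-0.03 -0.39  2.29 -0.11  0.8   2.09] open 0.0095
```

```bash
python3 -m handwheel '0 0 0 0.014 -0.003 -0.029; 0 0 0 0.028 -0.006 -0.057; 0 0 0 0.028 -0.006 -0.057'; python3 st.py
```

```text
t: 19.9
tool_pos: [0.5457, 0.0052, 0.0513]
orientation: [-2.922, 0.801, -0.703]
force: [-5.5, 4.2, 5.4]
opening: 0.0095
t 19.9 L mm [ -0.1   1.4 -26.6] F [-3.2  3.   7.6] Tz 0.36 turn -2.805 tilt [0.003 0.001] q [-0.03 -0.39  2.29 -0.11  0.8   2.14] open 0.0095
```

The stop is felt: Tz grows 0.18 N·m per 0.05 rad from about 3.39 rad. I'll relax the twist a little and let it rise.

```bash
python3 -m handwheel '-0.002 0 0.003 -0.02 0.004 0.04; -0.003 0.001 0.006 -0.04 0.008 0.08; -0.0045 0.001 0.009 -0.055 0.011 0.114; -0.006 0.001 0.012 -0.055 0.011 0.114; -0.006 0.001 0.012 -0.055 0.011 0.114'; python3 st.py
```

```text
t: 20.4
tool_pos: [0.5439, 0.0055, 0.0549]
orientation: [-2.98, 0.659, -0.71]
force: [-6.5, 5.6, 5.7]
opening: 0.0099
t 20.4 L mm [ -0.2   1.3 -22.5] F [-4.2  4.2  8.4] Tz 0.0 turn -2.905 tilt [0.003 0.   ] q [-0.03 -0.41  2.29 -0.11  0.81  2.04] open 0.0099
```

```bash
python3 -m handwheel '-0.0015 0 0.003 0 0 0; -0.003 0.001 0.006 0 0 0; -0.003 0.001 0.006 0 0 0'; python3 st.py
```

```text
t: 20.7
tool_pos: [0.5431, 0.0056, 0.0561]
orientation: [-2.98, 0.659, -0.71]
force: [3.4, 3.8, -4.5]
opening: 0.0093
t 20.7 L mm [ -0.4   1.2 -21. ] F [ 0.3  4.4 -5.1] Tz 0.06 turn -2.904 tilt [0.002 0.001] q [-0.03 -0.41  2.29 -0.11  0.81  2.04] open 0.0093
```

It springs up and is caught at about 9.6 mm, which puts it in the notch. Release and back off.

```bash
python3 -m handwheel '0 0 0 0 0 0; 0 0 0 0 0 0; 0 0 0 0 0 0; 0 0 0 0 0 0; 0 0 0 0 0 0' 0; python3 st.py; python3 -m handwheel '-0.02 0.004 0.04 0 0 0; -0.04 0.008 0.08 0 0 0; -0.06 0.012 0.12 0 0 0; -0.08 0.016 0.16 0 0 0; -0.1 0.02 0.2 0 0 0'; python3 st.py
python3 - <<'E'
from h import *
p,d=robot.read_camera('side'); crop(p,150,260,210,310,6,'sidec10.png')
E
```

```text
t: 21.2
tool_pos: [0.5434, 0.0044, 0.057]
orientation: [-2.98, 0.662, -0.712]
force: [-0.3, -0.0, -0.2]
opening: 0.0442
t 21.2 L mm [  0.5   0.1 -20.5] F [-0.4 -0.1 -0. ] Tz -0.07 turn -2.903 tilt [0.002 0.002] q [-0.03 -0.41  2.29 -0.11  0.82  2.04] open 0.0442
t: 21.7
tool_pos: [0.513, 0.0105, 0.1175]
orientation: [-2.98, 0.662, -0.712]
force: [-0.7, 0.8, -0.6]
opening: 0.0465
t 21.7 L mm [-0.4  0.1 47.4] F [-1.   0.7 -0.2] Tz -0.01 turn -2.903 tilt [0.002 0.002] q [-0.01 -0.6   2.3  -0.1   1.    2.03] open 0.0465
```

View pics/sidec10.png

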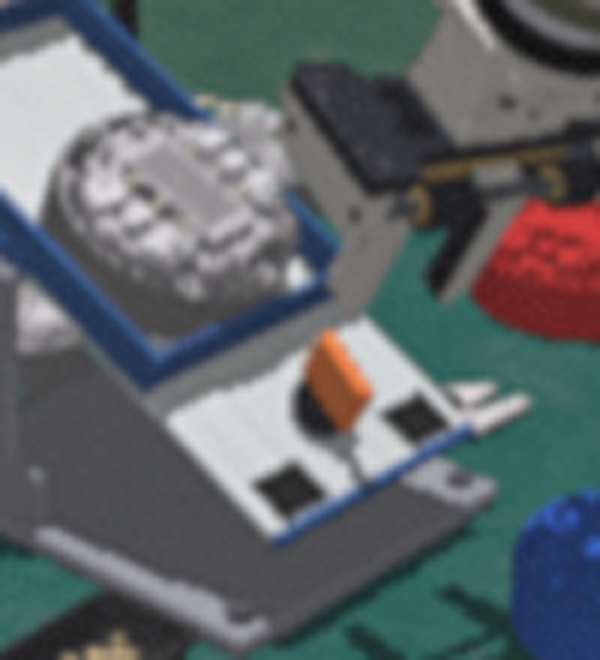

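The wing stays low and the hand is clear of it. Next I'll back off further and measure the wing height, stud position, chute angle and bystanders.

```bash
python3 -m handwheel '-0.05 0 0.1 0 0 0; -0.1 0 0.2 0 0 0; -0.1 0 0.25 0 0 0; -0.1 0 0.25 0 0 0'
python3 - <<'E'
from h import *
F=frame(.46)
def ctop(p,d,c,box):
  r0,r1,c0,c1=box; h=cv2.cvtColor(p,cv2.COLOR_RGB2HSV); og=np.zeros((384,512),bool); og[r0:r1,c0:c1]=((h[:,:,0]<20)&(h[:,:,1]>110)&(h[:,:,2]>80))[r0:r1,c0:c1]
  ys,xs=np.nonzero(og); W=np.array([bp(c,a,b,d=d[a,b]) for a,b in zip(ys,xs) if d[a,b]>0]); L=(W-loc(.46,[-.155,0,0]))@F; L=L[(L[:,2]>-.01)&(L[:,2]<.06)]
  print(c,len(L),L.min(0).round(4),L.max(0).round(4),L.mean(0).round(4), 'median of upper',np.median(np.sort(L[:,2])[-40:]).round(4))
p,d=robot.read_camera('top'); cv2.imwrite('pics/t11.png',p[:,:,::-1]); crop(p,85,245,165,325,3.7,'topc11.png'); ctop(p,d,'top',(190,232,225,260))
for q in ('road_stud_center','oil_bottle_center','brass_tray_center','slide_caliper_center'): print(q,[(r['at'],round(r['conf'],2)) for r in robot.tip_of('top',q)][:3])
for a in ((205,222),(196,230),(208,262),(215,228)):
  X=bp('top',*a,depth=d); print((F.T@(X-loc(.46,[-.155,0,0]))).round(4))
# stud cloud
rr,cc=np.mgrid[130:200,220:285]; Y=np.array([F.T@(bp('top',a,b,d=d[a,b])-ax)-[0,0,.01] for a,b in zip(rr.ravel(),cc.ravel()) if d[a,b]>0])
Z=Y[(Y[:,2]>.03)&(Y[:,2]<.06)&(abs(Y[:,1])<.066)&(Y[:,0]>-.11)&(Y[:,0]<.1)]; print('stud',Z.min(0).round(3),Z.max(0).round(3),np.median(Z,0).round(3))
p,d=robot.read_camera('side'); crop(p,150,260,170,310,5,'sidec11.png'); ctop(p,d,'side',(150,260,240,290))
print(robot.read_state()['force'],robot.read_state()['t'])
E
```

```text
t: 22.15
tool_pos: [0.4854, 0.0105, 0.1953]
orientation: [-2.977, 0.661, -0.72]
force: [0.5, 0.5, -0.1]
opening: 0.0466
top 77 [-0.0167 -0.0064  0.0088] [0.0231 0.0106 0.0449] [0.0066 0.0018 0.0353] median of upper 0.0404
road_stud_center [([203.1, 375.6], 0.91), ([164.4, 250.8], 0.65), ([270.9, 251.7], 0.54)]
oil_bottle_center []
brass_tray_center [([203.8, 185.3], 0.86)]
slide_caliper_center [([175.6, 314.6], 0.71)]
[0.0007 0.0603 0.0003]
[ 0.0276  0.0434 -0.0033]
[ 0.0109 -0.0421 -0.001 ]
[-0.0248  0.0416 -0.0009]
stud [-0.095 -0.06   0.03 ] [0.03  0.065 0.051] [-0.029  0.003  0.041]
side 103 [-0.0197 -0.0028  0.0098] [0.0195 0.0131 0.0422] [-0.0014  0.0058  0.0285] median of upper 0.0383
[-0.57651169  0.40404227  0.61212359] 22.45
```

View pics/topc11.png

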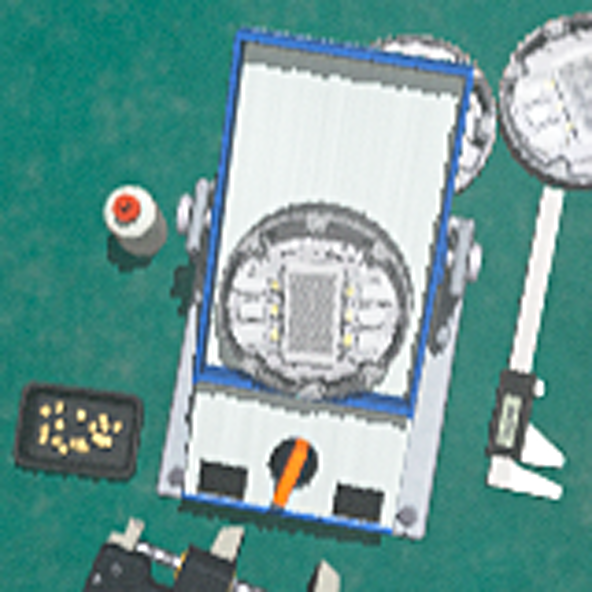

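View pics/sidec11.png

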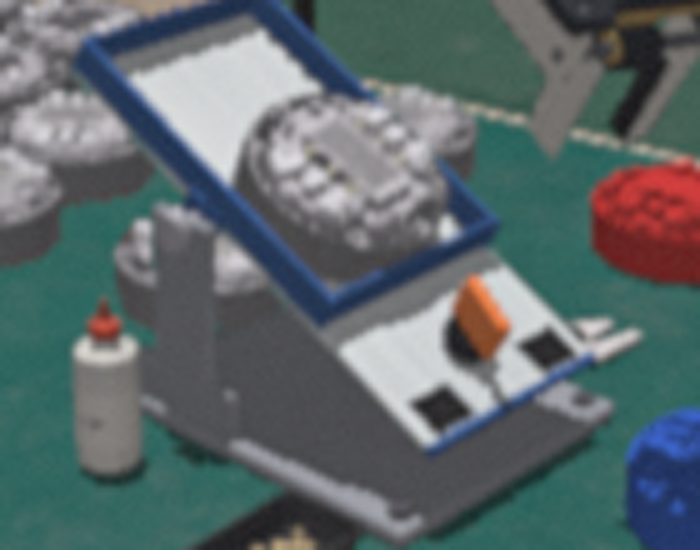

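The side view shows the wing mean 9.9 mm lower than at the start, inside the 8–11.5 mm band. The stud centre is at x ≈ -0.033, the chute is at 0.46 rad, the bystanders look unmoved and the arm is clear.

```bash
python3 -c "
from plant import robot
print(robot.close_job())"
```

```text
the job is handed in; nothing more can be done
None
```

The chute is tipped to its stop and locked with the orange fastener. The road stud rests against the front wall, and I handed the job in at about 22.5 s.

**What I did:**
- **Tipping:** I pushed the right front pad down until the force reached about 10 N at the stop.
- **Locking:** I turned the wing clockwise with about 5–13 N on it, after a first touch of about 20 N. It dropped into its slot at about 1.33 rad and I pushed it 15.7 mm home. I then turned it on to the stop at about 3.4 rad and let it rise into the notch.

**Last checks:**

| Check | Measured | Required |
|---|---|---|
| Chute angle | about 0.46 rad | above 0.43 rad |
| Fastener depth, side camera | 9.9 mm | 8 to 11.5 mm |
| Fastener depth, felt when it caught | 9.6 mm | 8 to 11.5 mm |
| Stud centre in front of the axle | about 33 mm, lying flat | 22 to 50 mm |

- **Bystanders:** the bottle, small tray and caliper look unmoved in the pictures; I did not measure their positions.
- **Arm:** it stands clear, with force readings near zero.

**What disagreed:**
- **Fingertips:** both cameras showed them about 39 mm short of the reported tool point. My first push therefore stopped at about 0.29 rad; I corrected for the offset and pushed again.
- **Stop angle:** I felt the stop about 0.2 rad later than the entry angle suggested. The wing had probably twisted a little in the grip on entry.
- **Bottle detection:** the network missed the bottle in the last picture, but it is plainly visible there.

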